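Set out a paired run on the six-place stirrer

TASK

Set out the six-place stirrer for a paired run: the conical flask and the screw-cap bottle already stand at the two ends of its front row (the control-panel side) and stay as they are. Stand the tall beaker on the station directly behind the flask, the low beaker on the station directly behind the bottle, and the steel rinsing cup on the front station between flask and bottle, each upright and centred in its printed ring; the tall beaker must end with its white knobbed cover sitting properly on top. Set everything down gently rather than dropping it.

Things in the scene. Friction and masses are not known exactly. Their poses are not given: they have to be found in the camera images.
- stirrer: fixed six-place stirrer: blue, pale flat top 225 x 330 mm, 55 mm above the bench, six stations with printed rings 76 mm across. Origin on the bench under the middle of the stations; x to the back, y left, z up. Station centres: front row (robot side) x -55, back row x +55; left y +110, middle 0, right -110 mm. Lower control panel along the front, x -115 to -160 mm. May be turned some degrees
- flask: conical glass flask, base 64 mm across, 105 mm high, neck 27 mm across; already stands upright on an end station of the front row (left or right). Origin at the centre of its underside, z up
- bottle: clear glass bottle with a blue screw cap, body 56 mm across, 100 mm high; already stands upright on the other end station of the front row. Origin at the centre of its underside, z up
- tall_beaker: tall, narrow glass beaker without spout, straight sides, outside 58 mm across, 115 mm high, walls 3 mm (mouth 52 mm across), about 0.1 kg; at the start upright on the bench beside the stirrer. Origin at the centre of its underside, z up
- low_beaker: low, wide glass beaker without spout, straight sides, outside 64 mm across, 74 mm high, walls 3 mm, about 0.08 kg; at the start upright on the bench beside the stirrer. Origin at the centre of its underside, z up
- steel_cup: stainless-steel rinsing cup, straight sides, 56 mm across, 62 mm high (rim bead 58 mm), about 0.09 kg; at the start upright on the bench beside the stirrer. Origin at the centre of its underside, z up
- cover: white plastic cover: disc 68 mm across, 5 mm thick, under it a boss 42 mm across, 8 mm deep, that drops loosely into the tall beaker's mouth; on top a round knob 18 mm across, 16 to 36 mm above the origin. 0.06 kg. Lies knob up on the bench beside the stirrer. Origin: centre of the boss's underside, z up. Seated (disc on the rim), its origin is 107 mm above the beaker's

How it is judged:
At the end, for the whole second after the job is handed in: Each vessel on its station: within 12 mm of the centre along each stirrer axis, on the top within 4 mm, upright within 0.1 rad. Cover seated on the tall beaker: within 9 mm of its axis, 4 mm of seated height, 0.1 rad. Flask and bottle upright, moved under 12 mm. All at rest (((y of flask in the frame of stirrer above 0 m and x of tall_beaker in the frame of stirrer between 0.043 and 0.067 m and y of tall_beaker in the frame of stirrer between 0.098 and 0.122 m and z of tall_beaker in the frame of stirrer between 0.051 and 0.059 m and angle between each of tall_beaker, low_beaker's own z axis and vertical below 0.1 rad and x of low_beaker in the frame of stirrer between 0.043 and 0.067 m and y of low_beaker in the frame of stirrer between -0.122 and -0.098 m and z of low_beaker in the frame of stirrer between 0.051 and 0.059 m) or (y of flask in the frame of stirrer below 0 m and x of tall_beaker in the frame of stirrer between 0.043 and 0.067 m and y of tall_beaker in the frame of stirrer between -0.122 and -0.098 m and z of tall_beaker in the frame of stirrer between 0.051 and 0.059 m and angle between each of tall_beaker, low_beaker's own z axis and vertical below 0.1 rad and x of low_beaker in the frame of stirrer between 0.043 and 0.067 m and y of low_beaker in the frame of stirrer between 0.098 and 0.122 m and z of low_beaker in the frame of stirrer between 0.051 and 0.059 m)) and x of steel_cup in the frame of stirrer between -0.067 and -0.043 m and y of steel_cup in the frame of stirrer between -0.012 and 0.012 m and z of steel_cup in the frame of stirrer between 0.051 and 0.059 m and angle between each of steel_cup, cover, flask, bottle's own z axis and vertical below 0.1 rad and horizontal distance between cover and tall_beaker below 0.009 m and z of cover in the frame of tall_beaker between 0.103 and 0.111 m and distance of each of flask, bottle from where it was at the start of the episode below 0.012 m and linear speed of each of tall_beaker, low_beaker, steel_cup, cover, flask, bottle below 0.02 m/s and angular speed of each of tall_beaker, low_beaker, steel_cup, cover, flask, bottle below 0.2 rad/s); the robot touches nothing.
It fails at once if a beaker, the cup or the cover is dropped: let go and moving faster than 0.8 m/s (a fall of more than about 3 cm) ((linear speed of tall_beaker above 0.8 m/s and contact force between the fingers and tall_beaker below 0.2 N) or (linear speed of low_beaker above 0.8 m/s and contact force between the fingers and low_beaker below 0.2 N) or (linear speed of steel_cup above 0.8 m/s and contact force between the fingers and steel_cup below 0.2 N) or (linear speed of cover above 0.8 m/s and contact force between the fingers and cover below 0.2 N)).
It also fails if it takes over 112 s, if anything falls off the work surface, if the arm or the gripper's body presses on something with over 40 N, if the wrist force passes 120 N, or if a joint passes its speed limit or range.

ROBOT

A 6-joint arm with a two-finger parallel gripper is mounted at the origin on the work surface. World frame = base frame: x ahead of the robot, y to its left, z up, the work surface at z = 0. Lengths are in m, angles in rad, forces in N, time in s.
With the tool pointing down it reaches from about 0.4 to 0.825 m from the base axis. Payload 7 kg.
Tool frame: the origin (TCP) lies on the centre line of the jaws, within the pads' length; the fingertips stand 14 mm ahead of it and the grasp point (between the pads) lies 5 mm behind it; z points along the fingers, y is the line along which they close (so a half turn about z gives the same grasp; the last joint's range is limited). The gripper opens to 88 mm and grips with 3 to 60 N. Pads are 19 mm wide; open, the fingers measure 130 mm over their backs; the gripper's body (78 mm by 193 mm) begins 47 mm behind the grasp point.
Start: joints at [-1.06, 0.359, 0.012, 0, -1.224, -0.288], TCP at [0.149, -0.658, 0.205] pointing down, gripper open.
Joint ranges: [-3.07, 3.07], [-1.43, 2.12], [-1.02, 1.25], [-3.03, 1.67], [-3.05, -0], [-3.03, 3.03]. Speed limits (rad/s): [2.39, 2.39, 3.01, 3.14, 3.14, 3.14].

INTERFACE

Orientations are given as [roll, pitch, yaw] about the fixed x, y, z axes, in that order (R = Rz(yaw) Ry(pitch) Rx(roll)).
In Python, from station import arm gives the robot as it stands.
- The arm moves only by the tool move_arm, never from a script. Its argument "rows" is a list of rows, each an object with "translation": the shift along the tool's x, y, z in cm, a list of three; "rot": the turn, a rotation vector about the tool's x, y, z in degrees, a list of three; "hand": the closure, from 0 (fully open) to 1 (shut). A call has 1 to 8 rows; each row is the pose to reach, as a shift and turn from the pose commanded when the call began, along the tool's axes at that moment; what a row does not reach only later rows make up. A row lasts 1/12 s, in which the tool goes at most 41.7 mm and 7.16 degrees, less where a joint would pass 70% of its speed; a pose out of reach is approached as far as the arm can. A call with a gripper value outside its range is refused whole. The fingers move at their own pace and stop on an object; "squeeze" is the grip in N (left out, the last holds). Time passes only in rows, so rows that repeat a pose let the fingers close. It gives the time, the measured TCP pose, the force, the opening and the grip force at its end, in the units of the state.
- arm.get_state(): the state, without advancing time (a new reading comes with each control period).
- arm.grab_frame(name): name is "scene" or "top"; returns (picture, depth): 384x512x3 uint8, red, green, blue; 384x512 float32, m along the optical axis (not along the pixel's ray), 0 where there is no reading.
- arm.camera_params(name): a dict with "vfov" (degrees; the focal length in pixels is half the picture's height over the tangent of half this angle, whatever the lens; pixels are square), "cx", "cy" (the principal point, pixels), "position" and "orientation" of the camera in the world. Camera axes: x right, y down, z forward; pixel columns grow to the right and rows downward; lengths in m; the calibration is good to about 2 mm. A picture is of the moment at which its call begins. camera_params takes no time and is no camera call.
- arm.job_done(): hands the job in; it is judged then, once.
Trained networks look in the newest picture that a camera, given by its name, has taken for a name from the list of things; names that differ only in an ending like _2 or _b are one class to them, and where a whole thing is asked for, a point or a joint stands for the part that bears it (a point fixed in the world has none). Each returns a list of dicts, best first, with "p" (0 to 1); they miss things now and then, are a little off and sometimes report something else, mostly with a low value. They report only what shows in the picture. A call takes as long as a camera call.
- arm.search_frame(label, camera): "point" ([x, y, z] in m, in the coordinates of the camera as it stood for that picture, good to about 4 mm: the middle of the surface that is visible of it).
- arm.pinpoint(label, camera): "point" ([x, y, z] in m, in the coordinates of the camera as it stood for that picture, good to about 4 mm: a listed point, or the origin of a listed thing).
The state is a dict: "t": time; "q": joint angles; "qd": joint speeds; "joint_efforts": joint torques, N m; "eef_pos": TCP position; "ee_rot": TCP orientation; "force": force on the tool from outside, world axes, zero at the start; "moment": the same for the moment, N m; "width": finger opening in m; "gripper_force": force on a finger pad.
Only numpy, scipy, OpenCV 4.12 (cv2) and the standard library are available. Lean on these libraries where they do the work, as an engineer would, in place of code of your own. Each camera call takes 0.05 s, during which the arm holds its last target. There are 200 camera calls.

## Working session

There is one attempt and no reset: what is moved stays moved. The work goes in short steps, Python scripts to look and compute and a tool call to move; the robot and the scene stay as the last step left them, time stands still between calls to the robot, and variables do not carry over. Pictures are saved under pics/ and viewed, at most 14 in all, crops included, and the job is handed in when it is done.

Besides the shell and the picture viewer there is one more tool, called as a command line: name --argument value ..., lists and objects as JSON in quotes. move_arm: Moves the arm, as the interface text tells. Its arguments: {"type":"object","properties":{"rows":{"type":"array","items":{"type":"object","properties":{"translation":{"type":"array","items":{"type":"number"}},"rot":{"type":"array","items":{"type":"number"}},"hand":{"type":"number"}}}},"squeeze":{"type":"number"}},"required":["rows"]}

```bash
mkdir -p pics; ls; cat > h.py <<'E'
import numpy as np, cv2
from scipy.spatial.transform import Rotation as R
from station import arm
def cam(n):
    p=arm.camera_params(n); o=np.array(p["orientation"],float)
    M=o if o.shape==(3,3) else (R.from_euler('xyz',o).as_matrix() if o.size==3 else R.from_quat(o).as_matrix())
    f=192/np.tan(np.radians(p["vfov"])/2)
    return np.array(p["position"]),M,f,p["cx"],p["cy"]
def w(n,pt):
    P,M,*_=cam(n); return P+M@np.array(pt)
def cloud(n,d):
    P,M,f,cx,cy=cam(n); v,u=np.mgrid[:384,:512]
    return np.stack([(u-cx)/f*d,(v-cy)/f*d,d],-1)@M.T+P
E
python3 - <<'E'
from h import *
for n in("scene","top"):
    print(n,arm.camera_params(n))
    im,d=arm.grab_frame(n); cv2.imwrite(f"pics/{n}0.png",im[...,::-1]); np.save(f"{n}0.npy",d)
    for l in("stirrer","flask","bottle","tall_beaker","low_beaker","steel_cup","cover"):
        print(l,[(np.round(w(n,r["point"]),3).tolist(),round(r["p"],2)) for r in arm.pinpoint(l,n)[:3]])
print(arm.get_state())
E
```

```text
pics
scene {'vfov': 51.57165484881935, 'cx': 251.8570677595846, 'cy': 188.41210206928048, 'position': array([ 1.2939764 , -0.33408044,  0.78453912]), 'orientation': array([-2.26200878, -0.00801764,  1.18694863])}
stirrer [([0.574, 0.026, 0.0], 0.79)]
flask [([0.51, -0.075, 0.058], 0.95), ([0.559, 0.408, -0.005], 0.42)]
bottle [([0.521, 0.142, 0.053], 0.57)]
tall_beaker [([0.558, 0.41, -0.002], 0.74)]
low_beaker [([0.527, -0.401, -0.002], 0.81), ([0.365, 0.311, 0.0], 0.4)]
steel_cup [([0.364, 0.308, 0.002], 0.72)]
cover [([0.39, -0.307, 0.003], 0.77)]
top {'vfov': 49.09820439200211, 'cx': 262.35303173024425, 'cy': 194.7700032224608, 'position': array([ 0.38691963, -0.00773213,  1.20348967]), 'orientation': array([-3.05734948,  0.01702631, -1.59503277])}
stirrer [([0.569, 0.028, 0.001], 0.86)]
flask [([0.506, -0.082, 0.059], 0.98)]
bottle [([0.523, 0.138, 0.055], 0.63)]
tall_beaker [([0.557, 0.408, 0.002], 0.62)]
low_beaker [([0.523, -0.405, 0.0], 0.64)]
steel_cup [([0.363, 0.316, -0.006], 0.75)]
cover [([0.394, -0.307, 0.003], 0.84), ([0.525, -0.406, 0.004], 0.38)]
{'t': 0.8, 'q': array([-1.05987388e+00,  3.58549846e-01,  1.18845689e-02, -2.80392859e-05,
       -1.22412238e+00, -2.88106717e-01]), 'qd': array([ 9.09772250e-05,  1.47847606e-03, -4.52187396e-04, -3.46307519e-04,
        2.73597219e-03, -7.94467985e-04]), 'joint_efforts': array([ 5.74394307e-04, -5.82281542e+01,  2.93284965e+01,  7.00221509e+00,
        1.25622202e-02, -3.51326128e-05]), 'eef_pos': array([ 0.14914017, -0.65827259,  0.20508191]), 'ee_rot': array([-3.14159184e+00,  2.77470762e-05, -2.91878645e+00]), 'force': array([0.3562272 , 0.53730162, 0.06496882]), 'moment': array([-0.03079631, -0.01185926,  0.00452781]), 'gripper_force': 0.0, 'width': 0.08780084756210949}
```

View pics/top0.png

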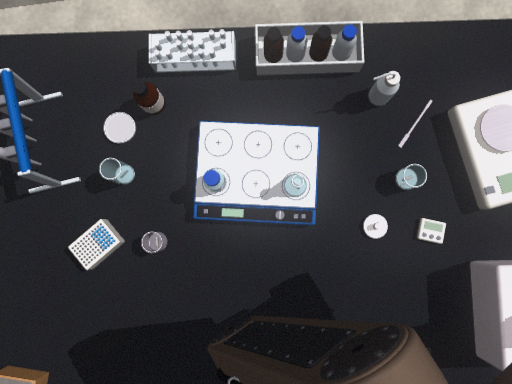

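View pics/scene0.png

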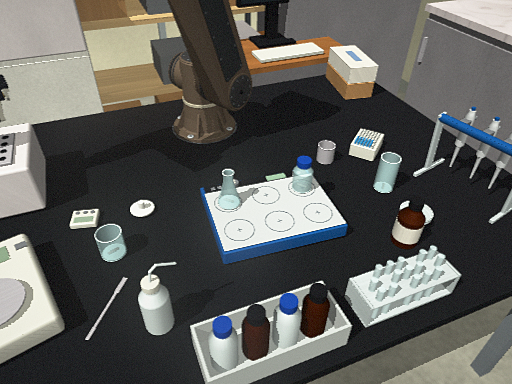

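```bash
cat > m.py <<'E'
from h import *
def proj(n,X):
    P,M,f,cx,cy=cam(n); c=(np.asarray(X)-P)@M; return np.stack([f*c[...,0]/c[...,2]+cx,f*c[...,1]/c[...,2]+cy],-1)
def ray(n,uv,z):
    P,M,f,cx,cy=cam(n); uv=np.atleast_2d(uv).astype(float)
    d=np.c_[(uv[:,0]-cx)/f,(uv[:,1]-cy)/f,np.ones(len(uv))]@M.T
    return P+d*((z-P[2])/d[:,2])[:,None]
E
python3 - <<'E'
from m import *
for n in("scene","top"):
    im=cv2.imread(f"pics/{n}0.png"); d=np.load(f"{n}0.npy"); C=cloud(n,d); C[d==0]=9
    reg=(abs(C[...,0]-.57)<.2)&(abs(C[...,1]-.03)<.25)
    top=reg&(C[...,2]>.045)&(C[...,2]<.065)&(im.min(-1)>150)
    m=top.astype(np.uint8)
    cs,_=cv2.findContours(m,0,2); c=max(cs,key=cv2.contourArea)
    q=ray(n,c.reshape(-1,2),.055)[:,:2].astype(np.float32)
    r=cv2.minAreaRect(q); print(n,"topz",np.median(C[top][:,2]),r)
    # ring centre refine: near-dark ring pixels, correlate rendered rings over pose
    g=cv2.cvtColor(im,cv2.COLOR_BGR2GRAY).astype(float)
    g=cv2.GaussianBlur(g,(0,0),.6)-cv2.GaussianBlur(g,(0,0),6)
    a=np.linspace(0,2*np.pi,120)
    st=[(55,110),(55,0),(55,-110),(-55,0)]
    L=np.concatenate([np.c_[x+38*np.cos(a),y+38*np.sin(a)] for x,y in st])/1000
    from scipy.ndimage import map_coordinates
    def cost(p):
        c,s=np.cos(p[2]),np.sin(p[2]); X=np.c_[p[0]+c*L[:,0]-s*L[:,1],p[1]+s*L[:,0]+c*L[:,1],np.full(len(L),.055)]
        u=proj(n,X); return map_coordinates(g,[u[:,1],u[:,0]],order=1).mean()
    best=min(((cost((x,y,t)),x,y,t) for x in np.arange(.55,.60,.002) for y in np.arange(.005,.05,.002) for t in np.radians(np.arange(-10,10.1,1))))
    from scipy.optimize import minimize
    r=minimize(cost,best[1:],method="Nelder-Mead",options=dict(initial_simplex=[np.array(best[1:])+e for e in ([0,0,0],[.002,0,0],[0,.002,0],[0,0,.01])]))
    print("rings",best,r.x,r.fun)
    # objects in cloud
    for nm,x,y in(("tall",.557,.409),("low",.525,-.404),("cup",.364,.312),("cover",.392,-.307)):
        b=(np.hypot(C[...,0]-x,C[...,1]-y)<.06)&(C[...,2]>.006)&(d>0); p=C[b]
        if len(p): 
            t=p[p[:,2]>np.percentile(p[:,2],98)-.008]
            print(nm,len(p),"top",np.percentile(p[:,2],98).round(3),"bbox",p.min(0).round(3),p.max(0).round(3),"topc",cv2.minEnclosingCircle(t[:,:2].astype(np.float32)))
        ob=(np.hypot(C[...,0]-x,C[...,1]-y)<.2)&(np.hypot(C[...,0]-x,C[...,1]-y)>.05)&(C[...,2]>.05)&(d>0); p=C[ob]
        if len(p):
            an=np.degrees(np.arctan2(p[:,1]-y,p[:,0]-x)); rr=np.hypot(p[:,0]-x,p[:,1]-y)
            print("  nbrs",[(k*30,round(float(rr[s].min()),3),round(float(p[s][:,2].max()),2)) for k in range(-6,6) for s in [(an>=k*30)&(an<k*30+30)] if s.any()])
E
```

```text
scene topz 0.05367571143052441 ((0.5746040940284729, 0.02201215922832489), (0.32855117321014404, 0.2249755561351776), 85.63243865966797)Traceback (most recent call last):
  File "<stdin>", line 20, in <module>
  File "<stdin>", line 20, in <genexpr>
  File "<stdin>", line 19, in cost
  File "m.py", line 3, in proj
    P,M,f,cx,cy=cam(n); c=(np.asarray(X)-P)@M; return np.stack([f*c[...,0]/c[...,2]+cx,f*c[...,1]/c[...,2]+cy],-1)
                ~~~^^^
  File "h.py", line 5, in cam
    p=arm.camera_params(n); o=np.array(p["orientation"],float)
ValueError: time passes only in moves, steps and waits
```

```bash
sed -i 's/^def cam/from functools import lru_cache\n@lru_cache\ndef cam/' h.py
cat > meas.py <<'E'
from m import *
from scipy.ndimage import map_coordinates
from scipy.optimize import minimize
a=np.linspace(0,2*np.pi,120)
L=np.concatenate([np.c_[x+38*np.cos(a),y+38*np.sin(a)] for x,y in [(55,110),(55,0),(55,-110),(-55,0)]])/1000
for n in("scene","top"):
    im=cv2.imread(f"pics/{n}0.png"); d=np.load(f"{n}0.npy"); C=cloud(n,d); C[d==0]=9
    reg=(abs(C[...,0]-.57)<.2)&(abs(C[...,1]-.03)<.25)
    top=reg&(C[...,2]>.045)&(C[...,2]<.065)&(im.min(-1)>150)
    cs,_=cv2.findContours(top.astype(np.uint8),0,2); c=max(cs,key=cv2.contourArea)
    q=ray(n,c.reshape(-1,2),.055)[:,:2].astype(np.float32)
    print(n,"topz",np.median(C[top][:,2]),cv2.minAreaRect(q))
    g=cv2.cvtColor(im,cv2.COLOR_BGR2GRAY).astype(float)
    g=cv2.GaussianBlur(g,(0,0),.6)-cv2.GaussianBlur(g,(0,0),6)
    def cost(p):
        c,s=np.cos(p[2]),np.sin(p[2]); X=np.c_[p[0]+c*L[:,0]-s*L[:,1],p[1]+s*L[:,0]+c*L[:,1],np.full(len(L),.055)]
        u=proj(n,X); return map_coordinates(g,[u[:,1],u[:,0]],order=1).mean()
    best=min(((cost((x,y,t)),x,y,t) for x in np.arange(.55,.60,.002) for y in np.arange(.005,.05,.002) for t in np.radians(np.arange(-10,10.1,1))))
    b=np.array(best[1:])
    r=minimize(cost,b,method="Nelder-Mead",options=dict(initial_simplex=[b+e for e in ([0,0,0],[.002,0,0],[0,.002,0],[0,0,.01])]))
    print("rings",r.x.round(4),r.fun)
    for nm,x,y in(("tall",.557,.409),("low",.525,-.404),("cup",.364,.312),("cover",.392,-.307)):
        rr=np.hypot(C[...,0]-x,C[...,1]-y)
        p=C[(rr<.06)&(C[...,2]>.006)&(d>0)]
        if len(p):
            h=np.percentile(p[:,2],98); t=p[p[:,2]>h-.008]
            print(nm,len(p),"top",h.round(3),"bbox",p.min(0).round(3),p.max(0).round(3),"topc",cv2.minEnclosingCircle(t[:,:2].astype(np.float32)))
        o=(rr<.2)&(rr>.05)&(C[...,2]>.05)&(d>0); p=C[o]; r2=rr[o]; an=np.degrees(np.arctan2(p[:,1]-y,p[:,0]-x))
        print("  nbrs",[(k*30,round(float(r2[s].min()),3),round(float(p[s][:,2].max()),2)) for k in range(-6,6) for s in [(an>=k*30)&(an<k*30+30)] if s.any()])
E
python3 meas.py
```

```text
scene topz 0.05367571143052441 ((0.5746040940284729, 0.02201215922832489), (0.32855117321014404, 0.2249755561351776), 85.63243865966797)
rings [ 0.5724  0.0232 -0.0777] -23.51637258443957
tall 756 top 0.114 bbox [0.53  0.375 0.006] [0.592 0.437 0.116] topc ((0.5574225187301636, 0.40296775102615356), 0.03406619280576706)
  nbrs [(-180, 0.187, 0.06), (-150, 0.188, 0.06), (60, 0.158, 0.22), (90, 0.152, 0.22), (150, 0.15, 0.06)]
low 886 top 0.074 bbox [ 0.493 -0.434  0.006] [ 0.561 -0.371  0.076] topc ((0.5263636112213135, -0.4035375714302063), 0.03436174988746643)
  nbrs [(-120, 0.169, 0.07), (-90, 0.163, 0.07), (-60, 0.171, 0.07)]
cup 353 top 0.062 bbox [0.335 0.282 0.006] [0.397 0.342 0.064] topc ((0.36465802788734436, 0.3140329122543335), 0.03225967288017273)
  nbrs [(-60, 0.172, 0.06), (0, 0.19, 0.12), (30, 0.192, 0.11), (60, 0.107, 0.06), (90, 0.115, 0.06)]
cover 318 top 0.035 bbox [ 0.36  -0.339  0.006] [ 0.428 -0.273  0.038] topc ((0.39558929204940796, -0.30534589290618896), 0.009692128747701645)
  nbrs [(-60, 0.133, 0.08), (-30, 0.139, 0.08), (60, 0.183, 0.06)]
top topz 0.054292
[... 464 characters left out ...]
 -0.434  0.006] [ 0.556 -0.37   0.078] topc ((0.5268614292144775, -0.4020489752292633), 0.03290581330657005)
  nbrs [(-120, 0.168, 0.07), (-90, 0.161, 0.07), (-60, 0.168, 0.07)]
cup 295 top 0.064 bbox [0.336 0.284 0.006] [0.393 0.34  0.067] topc ((0.3638385832309723, 0.31291013956069946), 0.0290997177362442)
  nbrs [(-90, 0.189, 0.05), (-60, 0.157, 0.06), (0, 0.189, 0.12), (30, 0.194, 0.11), (60, 0.103, 0.06), (90, 0.114, 0.06)]
cover 455 top 0.036 bbox [ 0.361 -0.342  0.006] [ 0.426 -0.273  0.041] topc ((0.3928365707397461, -0.30504944920539856), 0.008742110803723335)
  nbrs [(-60, 0.132, 0.08), (-30, 0.136, 0.08), (30, 0.196, 0.06), (60, 0.184, 0.06), (120, 0.191, 0.8), (150, 0.173, 0.72)]
```

```bash
cat > to.py <<'E'
import sys
from h import *
# usage: to.py psi x y z [x y z ...] : tool-axis shifts (cm) from present pose, yaw turn about tool z (deg)
s=arm.get_state(); p=s["eef_pos"]; M=R.from_euler('xyz',s["ee_rot"]).as_matrix()
v=list(map(float,sys.argv[1:])); T=R.from_euler('xyz',[np.pi,0,v[0]]).as_matrix()
print("t",round(s["t"],2),"p",p.round(4),"rot",s["ee_rot"].round(3),"q",s["q"].round(2),"w",round(s["width"],4),"F",s["force"].round(1),"turn",np.degrees(R.from_matrix(M.T@T).as_rotvec()).round(1))
for i in range(1,len(v),3): print(v[i:i+3],"->",(100*M.T@(np.array(v[i:i+3])-p)).round(2))
E
python3 to.py -3.2186 .149 -.658 .32 .526 -.403 .32 .526 -.403 .22
python3 - <<'E'
from h import *
P=[]
for n in("scene","top"):
    d=np.load(f"{n}0.npy"); P.append(cloud(n,d)[d>0])
P=np.concatenate(P)
a=np.array([.149,-.658]);b=np.array([.526,-.403]);u=(b-a)/np.linalg.norm(b-a)
s=(P[:,:2]-a)@u; t=(P[:,:2]-a)@[-u[1],u[0]]
for k in np.arange(-.1,.5,.05):
    m=(s>k)&(s<k+.05)&(abs(t)<.13)&(P[:,2]<.5)
    print(round(k,2),m.sum(),P[m][:,2].max().round(3) if m.any() else None)
E
```

```text
t 0.8 p [ 0.1491 -0.6583  0.2051] rot [-3.142  0.    -2.919] q [-1.06  0.36  0.01 -0.   -1.22 -0.29] w 0.0878 F [0.4 0.5 0.1] turn [ 0.   0.  17.2]
[0.149, -0.658, 0.32] -> [ 1.000e-02  3.000e-02 -1.149e+01]
[0.526, -0.403, 0.32] -> [-42.4   16.57 -11.49]
[0.526, -0.403, 0.22] -> [-42.4   16.57  -1.49]
-0.1 95 0.156
-0.05 747 0.165
0.0 1844 0.334
0.05 2278 0.334
0.1 4347 0.165
0.15 3848 0.158
0.2 2575 0.007
0.25 2744 0.066
0.3 3233 0.067
0.35 2645 0.015
0.4 2927 0.077
0.45 3519 0.078
```

move_arm --rows '[{"translation": [0,0,-4],"rot": [0,0,0],"hand": 0},{"translation": [0,0,-8],"rot": [0,0,3],"hand": 0},{"translation": [-3,1,-11],"rot": [0,0,7],"hand": 0},{"translation": [-6,2.5,-11.5],"rot": [0,0,12],"hand": 0},{"translation": [-10,4,-11.5],"rot": [0,0,17.2],"hand": 0},{"translation": [-14,5.5,-11.5],"rot": [0,0,17.2],"hand": 0},{"translation": [-18,7,-11.5],"rot": [0,0,17.2],"hand": 0},{"translation": [-22,8.5,-11.5],"rot": [0,0,17.2],"hand": 0}]' --squeeze 15

```text
t: 1.47
eef_pos: [0.3427, -0.5278, 0.3205]
ee_rot: [-3.141, 0.001, 3.064]
force: [0.2, -0.9, 0.6]
width: 0.0877
gripper_force: 0.0
```

```bash
python3 to.py -3.2186 .526 -.403 .25 .526 -.403 .12 .526 -.403 .05
```

```text
t 1.47 p [ 0.3427 -0.5278  0.3205] rot [-3.141e+00  1.000e-03  3.064e+00] q [-0.69  0.23  0.1  -0.   -1.43 -0.96] w 0.0877 F [ 0.2 -0.9  0.6] turn [-0.  0. -0.]
[0.526, -0.403, 0.25] -> [-17.31  13.87   7.05]
[0.526, -0.403, 0.12] -> [-17.3   13.87  20.05]
[0.526, -0.403, 0.05] -> [-17.29  13.88  27.05]
```

move_arm --rows '[{"translation": [-3,2.4,2],"rot": [0,0,0],"hand": 0},{"translation": [-6,4.8,5],"rot": [0,0,0],"hand": 0},{"translation": [-9,7.2,8],"rot": [0,0,0],"hand": 0},{"translation": [-12,9.6,11],"rot": [0,0,0],"hand": 0},{"translation": [-15,12,14],"rot": [0,0,0],"hand": 0},{"translation": [-17.3,13.9,16.5],"rot": [0,0,0],"hand": 0},{"translation": [-17.3,13.9,18],"rot": [0,0,0],"hand": 0},{"translation": [-17.3,13.9,18],"rot": [0,0,0],"hand": 0}]'

```text
t: 2.13
eef_pos: [0.5247, -0.3995, 0.1328]
ee_rot: [3.137, -0.008, 3.066]
force: [-0.6, 0.6, -1.0]
width: 0.0876
gripper_force: 0.0
```

```bash
python3 to.py -3.2186 .526 -.403 .12 .526 -.403 .05; python3 - <<'E'
from h import *
for n in("scene","top"):
    im,d=arm.grab_frame(n); cv2.imwrite(f"pics/{n}1.png",im[...,::-1])
    print([(np.round(w(n,r["point"]),3).tolist(),round(r["p"],2)) for r in arm.pinpoint("low_beaker",n)[:2]])
im=cv2.imread("pics/scene1.png")[150:310,30:230]; cv2.imwrite("pics/s1c.png",cv2.resize(im,None,fx=3,fy=3))
E
```

```text
t 2.13 p [ 0.5247 -0.3995  0.1328] rot [ 3.137 -0.008  3.066] q [-0.36  0.39 -0.11 -0.   -1.08 -1.29] w 0.0876 F [-0.6  0.6 -1. ] turn [ 0.3 -0.4  0.1]
[0.526, -0.403, 0.12] -> [-0.17 -0.35  1.28]
[0.526, -0.403, 0.05] -> [-0.22 -0.38  8.28]
[([0.528, -0.399, -0.003], 0.65)]
[]
```

View pics/s1c.png

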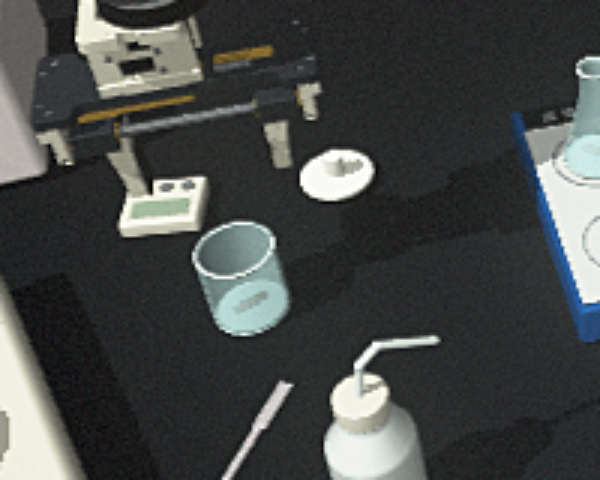

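move_arm --rows '[{"translation": [0,-0.3,1],"rot": [0,0,0],"hand": 0},{"translation": [0,-0.3,3],"rot": [0,0,0],"hand": 0},{"translation": [0,-0.3,5],"rot": [0,0,0],"hand": 0},{"translation": [0,-0.3,7],"rot": [0,0,0],"hand": 0},{"translation": [0,-0.3,8.3],"rot": [0,0,0],"hand": 0},{"translation": [0,-0.3,8.3],"rot": [0,0,0],"hand": 0},{"translation": [0,-0.3,8.3],"rot": [0,0,0],"hand": 0.15},{"translation": [0,-0.3,8.3],"rot": [0,0,0],"hand": 0.25}]'

```text
t: 3.0
eef_pos: [0.5249, -0.408, 0.0586]
ee_rot: [-3.141, 0.002, 3.064]
force: [1.5, 0.3, 0.0]
width: 0.0791
gripper_force: 0.0
```

move_arm --rows '[{"translation": [0,0,0],"rot": [0,0,0],"hand": 0.4},{"translation": [0,0,0],"rot": [0,0,0],"hand": 0.5},{"translation": [0,0,0],"rot": [0,0,0],"hand": 0.5},{"translation": [0,0,0],"rot": [0,0,0],"hand": 0.5}]' --squeeze 15

```text
t: 3.33
eef_pos: [0.5247, -0.407, 0.0577]
ee_rot: [-3.141, 0.001, 3.064]
force: [0.1, -0.5, -0.2]
width: 0.0533
gripper_force: 0.0
```

```bash
python3 - <<'E'
from h import *
print(arm.get_state())
for n in("scene","top"):
    im,d=arm.grab_frame(n); cv2.imwrite(f"pics/{n}2.png",im[...,::-1])
    print([(np.round(w(n,r["point"]),3).tolist(),round(r["p"],2)) for r in arm.pinpoint("low_beaker",n)[:2]])
a=cv2.resize(cv2.imread("pics/scene2.png")[130:310,30:230],None,fx=2,fy=2)
b=cv2.resize(cv2.imread("pics/top2.png")[100:280,312:512],None,fx=2,fy=2)
cv2.imwrite("pics/c2.png",np.hstack([a,b]))
E
```

```text
{'t': 3.3333, 'q': array([-3.66672386e-01,  4.58931365e-01, -1.91991962e-01,  2.47702314e-05,
       -9.18845716e-01, -1.28143931e+00]), 'qd': array([ 0.00123976,  0.00622216, -0.00266315,  0.0008102 ,  0.00146222,
       -0.00194966]), 'joint_efforts': array([-5.78878750e-02, -6.13338876e+01,  2.48007131e+01,  5.91530040e+00,
       -6.37619058e-02,  6.59164762e-04]), 'eef_pos': array([ 0.52469702, -0.4069707 ,  0.05770821]), 'ee_rot': array([-3.14128065e+00,  9.78954199e-04,  3.06429246e+00]), 'force': array([ 0.11886728, -0.5269327 , -0.24395694]), 'moment': array([ 0.01910298,  0.06426814, -0.04158577]), 'gripper_force': 0.0, 'width': 0.0532830297183785}
[([0.529, -0.403, -0.001], 0.91)]
[]
```

View pics/c2.png

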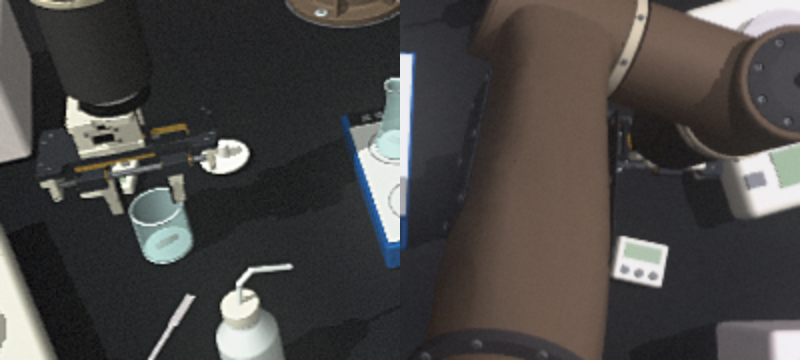

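```bash
python3 - <<'E'
from m import *
s=arm.get_state(); p=s["eef_pos"]; M=R.from_euler('xyz',s["ee_rot"]).as_matrix()
for nm,o in(("tcp",[0,0,0]),("tipL",[0,.027,.014]),("tipR",[0,-.027,.014]),("body",[0,0,-.052])):
    u=proj("scene",p+M@np.array(o)); print(nm,u.round(0),"crop",((u-[30,130])*2).round(0))
for z in(0,.074): print("bk",((proj("scene",np.array([.526,-.403,z]))-[30,130])*2).round(0))
im,d=arm.grab_frame("scene"); C=cloud("scene",d)
q=C[(abs(C[...,0]-.51)<.1)&(abs(C[...,1]+.405)<.1)&(C[...,2]>.02)&(C[...,2]<.16)]
for z in np.arange(.02,.16,.01):
    k=q[(q[:,2]>=z)&(q[:,2]<z+.01)]
    print(z.round(2),len(k),k.min(0).round(3)if len(k) else'',k.max(0).round(3)if len(k) else '')
E
```

```text
tcp [107. 237.] crop [154. 214.]
tipL [119. 238.] crop [178. 217.]
tipR [ 97. 243.] crop [134. 226.]
body [102. 222.] crop [144. 184.]
bk [167. 244.]
bk [154. 204.]
0.02 106 [ 0.496 -0.434  0.02 ] [ 0.56  -0.371  0.03 ]
0.03 128 [ 0.496 -0.434  0.03 ] [ 0.56  -0.371  0.04 ]
0.04 137 [ 0.495 -0.434  0.04 ] [ 0.559 -0.371  0.05 ]
0.05 134 [ 0.496 -0.433  0.05 ] [ 0.56  -0.371  0.06 ]
0.06 128 [ 0.495 -0.432  0.06 ] [ 0.56  -0.371  0.07 ]
0.07 92 [ 0.495 -0.434  0.07 ] [ 0.56  -0.373  0.08 ]
0.08 45 [ 0.516 -0.447  0.08 ] [ 0.54  -0.371  0.09 ]
0.09 49 [ 0.516 -0.447  0.09 ] [ 0.543 -0.371  0.1  ]
0.1 56 [ 0.518 -0.449  0.1  ] [ 0.541 -0.369  0.11 ]
0.11 57 [ 0.515 -0.451  0.11 ] [ 0.54  -0.368  0.12 ]
0.12 37 [ 0.52 -0.45  0.12] [ 0.539 -0.369  0.129]
0.13 6 [ 0.515 -0.439  0.13 ] [ 0.536 -0.433  0.139]
0.14 43 [ 0.518 -0.498  0.144] [ 0.57  -0.322  0.15 ]
0.15 244 [ 0.497 -0.499  0.15 ] [ 0.571 -0.322  0.16 ]
0.16 0
```

move_arm --rows '[{"translation": [0,0,0],"rot": [0,0,0],"hand": 0},{"translation": [0,0,0],"rot": [0,0,0],"hand": 0},{"translation": [0,0,0],"rot": [0,0,0],"hand": 0},{"translation": [0,0.3,0],"rot": [0,0,0],"hand": 0},{"translation": [0,0.3,0.7],"rot": [0,0,0],"hand": 0},{"translation": [0,0.3,1.4],"rot": [0,0,0],"hand": 0},{"translation": [0,0.3,2],"rot": [0,0,0],"hand": 0},{"translation": [0,0.3,2],"rot": [0,0,0],"hand": 0}]'

```text
t: 4.25
eef_pos: [0.5235, -0.4033, 0.0349]
ee_rot: [3.14, -0.003, 3.064]
force: [0.8, 0.6, 0.1]
width: 0.0867
gripper_force: 0.0
```

```bash
cat > grip.py <<'E'
from m import *
import sys
# gripper heights seen by the scene camera near the TCP
s=arm.get_state(); p=s["eef_pos"]; print("t",round(s["t"],2),p.round(4),s["ee_rot"].round(3),"w",round(s["width"],4),"F",s["force"].round(1),"q",s["q"].round(3).tolist())
im,d=arm.grab_frame("scene"); C=cloud("scene",d); cv2.imwrite(f"pics/{sys.argv[1]}.png",im[...,::-1])
q=C[(abs(C[...,0]-p[0])<.06)&(abs(C[...,1]-p[1])<.1)&(C[...,2]>.02)&(C[...,2]<p[2]+.2)&(d>0)]
for z in np.arange(.02,p[2]+.15,.01):
    k=q[(q[:,2]>=z)&(q[:,2]<z+.01)]
    print(z.round(2),len(k),k.min(0).round(3)[:2] if len(k) else '',k.max(0).round(3)[:2] if len(k) else '')
E
python3 grip.py s3
```

```text
t 4.25 [ 0.5235 -0.4033  0.0349] [ 3.140e+00 -3.000e-03  3.064e+00] w 0.0867 F [0.8 0.6 0.1] q [-0.362, 0.481, -0.216, -0.001, -0.877, -1.286]
0.02 113 [ 0.494 -0.434] [ 0.56  -0.371]
0.03 122 [ 0.494 -0.434] [ 0.561 -0.371]
0.04 139 [ 0.495 -0.433] [ 0.559 -0.371]
0.05 155 [ 0.496 -0.461] [ 0.559 -0.349]
0.06 211 [ 0.494 -0.464] [ 0.56  -0.348]
0.07 149 [ 0.495 -0.465] [ 0.56  -0.346]
0.08 50 [ 0.511 -0.466] [ 0.541 -0.344]
0.09 62 [ 0.515 -0.469] [ 0.542 -0.342]
0.1 17 [ 0.517 -0.466] [ 0.54  -0.356]
0.11 6 [ 0.509 -0.455] [ 0.533 -0.451]
0.12 69 [ 0.519 -0.495] [ 0.571 -0.318]
0.13 298 [ 0.498 -0.495] [ 0.572 -0.32 ]
0.14 331 [ 0.507 -0.501] [ 0.572 -0.315]
0.15 302 [ 0.499 -0.502] [ 0.571 -0.306]
0.16 962 [ 0.479 -0.502] [ 0.572 -0.307]
0.17 159 [ 0.498 -0.456] [ 0.553 -0.386]
0.18 103 [ 0.504 -0.456] [ 0.549 -0.386]
```

move_arm --rows '[{"translation": [0,0,0.7],"rot": [0,0,0],"hand": 0},{"translation": [0,0,1.4],"rot": [0,0,0],"hand": 0},{"translation": [0,0,2],"rot": [0,0,0],"hand": 0.2},{"translation": [0,0,2],"rot": [0,0,0],"hand": 0.5},{"translation": [0,0,2],"rot": [0,0,0],"hand": 0.5},{"translation": [0,0,2],"rot": [0,0,0],"hand": 0.5},{"translation": [0,0,2],"rot": [0,0,0],"hand": 0.5}]'

```text
t: 4.88
eef_pos: [0.5248, -0.404, 0.0173]
ee_rot: [-3.141, 0.0, 3.064]
force: [0.1, -0.9, -0.8]
width: 0.0637
gripper_force: 15.0
```

```bash
python3 grip.py s4
```

```text
t 4.88 [ 0.5248 -0.404   0.0173] [-3.141  0.     3.064] w 0.0637 F [ 0.1 -0.9 -0.8] q [-0.362, 0.501, -0.231, 0.0, -0.839, -1.286]
0.02 107 [ 0.494 -0.436] [ 0.559 -0.374]
0.03 129 [ 0.496 -0.44 ] [ 0.56  -0.368]
0.04 179 [ 0.495 -0.453] [ 0.559 -0.357]
0.05 188 [ 0.496 -0.453] [ 0.561 -0.36 ]
0.06 157 [ 0.497 -0.455] [ 0.559 -0.358]
0.07 137 [ 0.494 -0.457] [ 0.559 -0.356]
0.08 22 [ 0.518 -0.451] [ 0.542 -0.355]
0.09 7 [ 0.513 -0.443] [ 0.535 -0.44 ]
0.1 39 [ 0.514 -0.496] [ 0.573 -0.318]
0.11 227 [ 0.499 -0.496] [ 0.573 -0.319]
0.12 400 [ 0.501 -0.501] [ 0.571 -0.316]
0.13 251 [ 0.506 -0.502] [ 0.573 -0.31 ]
0.14 1022 [ 0.478 -0.504] [ 0.572 -0.307]
0.15 151 [ 0.503 -0.456] [ 0.552 -0.387]
0.16 105 [ 0.508 -0.457] [ 0.551 -0.388]
```

move_arm --rows '[{"translation": [0,0,-1],"rot": [0,0,0],"hand": 0.5},{"translation": [0,0,-4],"rot": [0,0,0],"hand": 0.5},{"translation": [0,0,-8],"rot": [0,0,0],"hand": 0.5},{"translation": [0,1,-12],"rot": [0,0,0],"hand": 0.5},{"translation": [-0.5,3,-15],"rot": [0,0,0],"hand": 0.5},{"translation": [-1,6,-18],"rot": [0,0,0],"hand": 0.5},{"translation": [-1.5,9,-20],"rot": [0,0,0],"hand": 0.5},{"translation": [-2,12.5,-21],"rot": [0,0,0],"hand": 0.5}]' --squeeze 20

```text
t: 5.6
eef_pos: [0.5553, -0.2808, 0.232]
ee_rot: [-3.14, 0.006, 3.063]
force: [0.3, 0.4, -0.7]
width: 0.0637
gripper_force: 20.0
```

move_arm --rows '[{"translation": [-0.4,3.7,0],"rot": [0,0,0],"hand": 0.5},{"translation": [-0.8,7.5,0],"rot": [0,0,0],"hand": 0.5},{"translation": [-1.2,11.3,0],"rot": [0,0,0],"hand": 0.5},{"translation": [-1.6,15,0],"rot": [0,0,0],"hand": 0.5},{"translation": [-2,18.8,0],"rot": [0,0,0],"hand": 0.5},{"translation": [-2.4,22.6,0],"rot": [0,0,0],"hand": 0.5},{"translation": [-2.8,26.4,0],"rot": [0,0,0],"hand": 0.5},{"translation": [-3.2,30,0],"rot": [0,0,0],"hand": 0.5}]'

```text
t: 6.27
eef_pos: [0.6092, 0.0178, 0.2284]
ee_rot: [3.141, 0.001, 3.065]
force: [0.3, -1.1, -0.6]
width: 0.0636
gripper_force: 20.0
```

move_arm --rows '[{"translation": [-0.4,3.5,0],"rot": [0,0,0],"hand": 0.5},{"translation": [-0.8,6.5,0],"rot": [0,0,0],"hand": 0.5},{"translation": [-1.2,9,1],"rot": [0,0,0],"hand": 0.5},{"translation": [-1.5,10.7,3],"rot": [0,0,0],"hand": 0.5},{"translation": [-1.5,11.4,6],"rot": [0,0,0],"hand": 0.5},{"translation": [-1.5,11.4,9],"rot": [0,0,0],"hand": 0.5},{"translation": [-1.5,11.4,11],"rot": [0,0,0],"hand": 0.5},{"translation": [-1.5,11.4,11],"rot": [0,0,0],"hand": 0.5}]'

```text
t: 6.93
eef_pos: [0.6301, 0.1276, 0.1129]
ee_rot: [-3.139, -0.007, 3.064]
force: [-1.2, -1.0, -0.8]
width: 0.0638
gripper_force: 20.0
```

move_arm --rows '[{"translation": [0,0,0],"rot": [0,0,0],"hand": 0.5},{"translation": [0,0,0],"rot": [0,0,0],"hand": 0.5}]'

```text
t: 7.1
eef_pos: [0.6343, 0.1285, 0.1193]
ee_rot: [3.141, 0.002, 3.064]
force: [0.1, -0.1, -0.1]
width: 0.0635
gripper_force: 20.0
```

```bash
python3 grip.py s5; python3 to.py -3.2186 .6335 .128 .0727
```

```text
t 7.1 [0.6343 0.1285 0.1193] [3.141e+00 2.000e-03 3.064e+00] w 0.0635 F [ 0.1 -0.1 -0.1] q [0.501, 0.375, -0.169, 0.001, -1.024, -2.15]
0.02 58 [0.686 0.03 ] [0.694 0.123]
0.03 65 [0.688 0.029] [0.694 0.115]
0.04 137 [0.579 0.029] [0.694 0.189]
0.05 1529 [0.574 0.029] [0.694 0.185]
0.06 0  
0.07 0  
0.08 0  
0.09 0  
0.1 52 [0.618 0.094] [0.666 0.145]
0.11 69 [0.62  0.095] [0.669 0.155]
0.12 79 [0.614 0.094] [0.669 0.151]
0.13 98 [0.604 0.092] [0.668 0.154]
0.14 156 [0.604 0.078] [0.668 0.173]
0.15 169 [0.605 0.077] [0.668 0.173]
0.16 159 [0.604 0.077] [0.668 0.176]
0.17 139 [0.613 0.075] [0.668 0.176]
0.18 59 [0.624 0.074] [0.65  0.177]
0.19 20 [0.624 0.161] [0.65  0.172]
0.2 47 [0.592 0.036] [0.678 0.211]
0.21 225 [0.592 0.035] [0.68  0.212]
0.22 351 [0.591 0.032] [0.68  0.212]
0.23 240 [0.595 0.029] [0.682 0.218]
0.24 880 [0.587 0.029] [0.681 0.225]
0.25 153 [0.607 0.049] [0.665 0.214]
0.26 123 [0.61  0.075] [0.659 0.142]
t 7.15 p [0.6344 0.1286 0.1196] rot [3.140e+00 3.000e-03 3.064e+00] q [ 0.5   0.37 -0.17  0.   -1.02 -2.15] w 0.0642 F [ 0.7  0.5 -1.3] turn [ 0.1  0.2 -0. ]
[0.6335, 0.128, 0.0727] -> [ 0.1  -0.07  4.69]
```

View pics/s5.png

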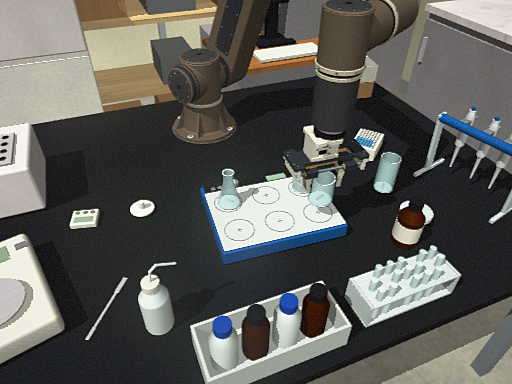

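move_arm --rows '[{"translation": [0,0,1],"rot": [0,0,0],"hand": 0.5},{"translation": [0,0,2],"rot": [0,0,0],"hand": 0.5},{"translation": [0,0,3],"rot": [0,0,0],"hand": 0.5},{"translation": [0,0,3.8],"rot": [0,0,0],"hand": 0.5},{"translation": [0,0,4.3],"rot": [0,0,0],"hand": 0.5},{"translation": [0,0,4.5],"rot": [0,0,0],"hand": 0.5},{"translation": [0,0,4.6],"rot": [0,0,0],"hand": 0.5},{"translation": [0,0,4.6],"rot": [0,0,0],"hand": 0.5}]'

```text
t: 7.82
eef_pos: [0.6327, 0.1281, 0.0719]
ee_rot: [-3.141, -0.001, 3.065]
force: [-5.5, 0.3, 9.0]
width: 0.0639
gripper_force: 20.0
```

move_arm --rows '[{"translation": [0,0,0],"rot": [0,0,0],"hand": 0.5},{"translation": [0,0,0],"rot": [0,0,0],"hand": 0.5}]'

```text
t: 7.98
eef_pos: [0.6327, 0.1282, 0.0719]
ee_rot: [-3.141, -0.0, 3.065]
force: [-6.3, 0.2, 8.8]
width: 0.064
gripper_force: 20.0
```

```bash
python3 grip.py s6|sed -n '1,10p'
```

```text
t 7.98 [0.6327 0.1282 0.0719] [-3.141 -0.     3.065] w 0.064 F [-6.3  0.2  8.8] q [0.502, 0.419, -0.221, 0.0, -0.931, -2.15]
0.02 36 [0.687 0.028] [0.693 0.085]
0.03 43 [0.688 0.03 ] [0.693 0.106]
0.04 116 [0.599 0.029] [0.693 0.189]
0.05 1215 [0.573 0.028] [0.692 0.185]
0.06 63 [0.616 0.094] [0.666 0.146]
0.07 68 [0.608 0.094] [0.666 0.152]
0.08 89 [0.604 0.094] [0.666 0.153]
0.09 132 [0.602 0.078] [0.667 0.171]
0.1 157 [0.603 0.078] [0.666 0.172]
```

move_arm --rows '[{"translation": [0,0,-0.1],"rot": [0,0,0],"hand": 0.4},{"translation": [0,0,-0.1],"rot": [0,0,0],"hand": 0.2},{"translation": [0,0,-0.1],"rot": [0,0,0],"hand": 0},{"translation": [0,0,-0.1],"rot": [0,0,0],"hand": 0},{"translation": [0,0,-0.1],"rot": [0,0,0],"hand": 0},{"translation": [0,0,-1.5],"rot": [0,0,0],"hand": 0},{"translation": [0,0,-4.5],"rot": [0,0,0],"hand": 0},{"translation": [0,0,-8],"rot": [0,0,0],"hand": 0}]'

```text
t: 8.7
eef_pos: [0.6316, 0.1277, 0.1495]
ee_rot: [-3.139, -0.004, 3.064]
force: [1.2, 0.4, -0.1]
width: 0.0873
gripper_force: 0.0
```

move_arm --rows '[{"translation": [0.5,1,-3],"rot": [0,0,0],"hand": 0},{"translation": [1.5,4.5,-4],"rot": [0,0,0],"hand": 0},{"translation": [2.8,8,-4],"rot": [0,0,0],"hand": 0},{"translation": [4,11.5,-4],"rot": [0,0,0],"hand": 0},{"translation": [5.3,15,-4],"rot": [0,0,0],"hand": 0},{"translation": [6.5,18.5,-4],"rot": [0,0,0],"hand": 0},{"translation": [7.8,22,-4],"rot": [0,0,0],"hand": 0},{"translation": [9,25.2,-4],"rot": [0,0,0],"hand": 0}]'

```text
t: 9.37
eef_pos: [0.562, 0.3885, 0.191]
ee_rot: [3.141, 0.0, 3.065]
force: [0.8, -0.1, -0.9]
width: 0.0875
gripper_force: 0.0
```

move_arm --rows '[{"translation": [0.5,1.5,0],"rot": [0,0,0],"hand": 0},{"translation": [0.5,2.2,0],"rot": [0,0,0],"hand": 0},{"translation": [0.5,2.2,1],"rot": [0,0,0],"hand": 0},{"translation": [0.5,2.2,2],"rot": [0,0,0],"hand": 0},{"translation": [0.5,2.2,2],"rot": [0,0,0],"hand": 0},{"translation": [0.5,2.2,2],"rot": [0,0,0],"hand": 0}]'

```text
t: 9.87
eef_pos: [0.5596, 0.4069, 0.1697]
ee_rot: [-3.14, -0.002, 3.063]
force: [0.1, -0.2, 0.1]
width: 0.0875
gripper_force: 0.0
```

```bash
python3 grip.py s7; python3 to.py -3.2186 .5585 .408 .044; python3 - <<'E'
from h import *
n="top"
arm.grab_frame(n)
for l in("low_beaker","tall_beaker"): print(l,[(np.round(w(n,r["point"]),3).tolist(),round(r["p"],2)) for r in arm.pinpoint(l,n)[:2]])
a=cv2.resize(cv2.imread("pics/s7.png")[100:240,270:440],None,fx=4,fy=4); cv2.imwrite("pics/c7.png",a)
E
```

```text
t 9.87 [0.5596 0.4069 0.1697] [-3.140e+00 -2.000e-03  3.063e+00] w 0.0875 F [ 0.1 -0.2  0.1] q [0.91, 0.409, 0.007, -0.0, -1.171, -2.559]
0.02 53 [0.541 0.378] [0.591 0.422]
0.03 54 [0.539 0.375] [0.59  0.423]
0.04 55 [0.54  0.378] [0.59  0.421]
0.05 52 [0.552 0.377] [0.59  0.421]
0.06 53 [0.545 0.378] [0.591 0.424]
0.07 62 [0.539 0.378] [0.591 0.428]
0.08 78 [0.533 0.376] [0.591 0.436]
0.09 102 [0.533 0.376] [0.59  0.435]
0.1 109 [0.533 0.376] [0.591 0.434]
0.11 72 [0.532 0.376] [0.591 0.438]
0.12 0  
0.13 0  
0.14 0  
0.15 0  
0.16 0  
0.17 0  
0.18 2 [0.553 0.452] [0.571 0.452]
0.19 48 [0.543 0.345] [0.576 0.463]
0.2 62 [0.545 0.341] [0.576 0.462]
0.21 59 [0.545 0.342] [0.578 0.465]
0.22 68 [0.544 0.34 ] [0.576 0.467]
0.23 60 [0.546 0.338] [0.578 0.469]
0.24 31 [0.549 0.345] [0.577 0.468]
0.25 51 [0.513 0.313] [0.605 0.489]
0.26 194 [0.515 0.313] [0.608 0.489]
0.27 293 [0.516 0.311] [0.607 0.491]
0.28 190 [0.513 0.307] [0.606 0.496]
0.29 642 [0.513 0.307] [0.607 0.503]
0.3 154 [0.522 0.309] [0.606 0.487]
0.31 118 [0.532 0.353] [0.585 0.42 ]
t 9.92 p [0.56   0.4073 0.1706] rot [-3.141 -0.     3.063] q [ 0.91  0.41  0.01  0.   -1.17 -2.56] w 0.0876 F [-0.5  0.   0.8] turn [-0.1 -0.  -0.1]
[0.5585, 0.408, 0.044] -> [ 0.15  0.07 12.66]
low_beaker [([0.632, 0.126, 0.053], 0.64)]
tall_beaker []
```

View pics/c7.png

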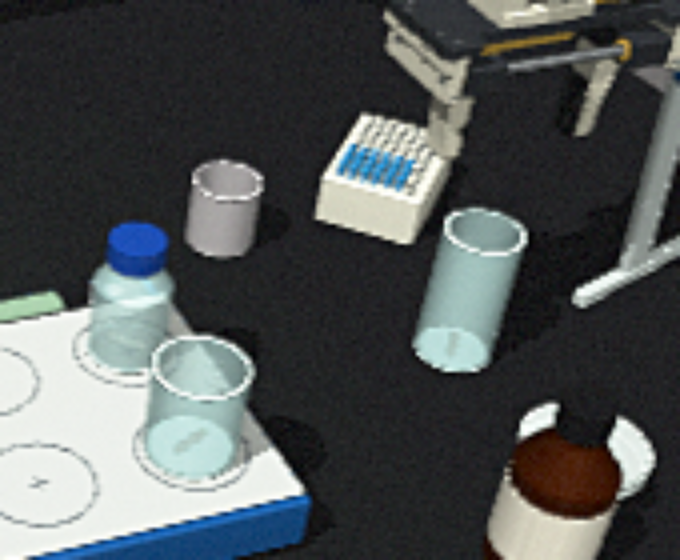

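move_arm --rows '[{"translation": [0,0,2],"rot": [0,0,0],"hand": 0},{"translation": [0,0,4],"rot": [0,0,0],"hand": 0},{"translation": [0,0,6],"rot": [0,0,0],"hand": 0},{"translation": [0,0,8],"rot": [0,0,0],"hand": 0},{"translation": [0,0,10],"rot": [0,0,0],"hand": 0},{"translation": [0,0,11.6],"rot": [0,0,0],"hand": 0},{"translation": [0,0,12.5],"rot": [0,0,0],"hand": 0},{"translation": [0,0,12.5],"rot": [0,0,0],"hand": 0.1}]' --squeeze 15

```text
t: 10.73
eef_pos: [0.5588, 0.4077, 0.0441]
ee_rot: [-3.139, -0.002, 3.064]
force: [-0.2, 0.2, 0.2]
width: 0.0847
gripper_force: 0.0
```

move_arm --rows '[{"translation": [0,0,0],"rot": [0,0,0],"hand": 0.3},{"translation": [0,0,0],"rot": [0,0,0],"hand": 0.5},{"translation": [0,0,0],"rot": [0,0,0],"hand": 0.5},{"translation": [0,0,0],"rot": [0,0,0],"hand": 0.5},{"translation": [0,0,0],"rot": [0,0,0],"hand": 0.5},{"translation": [0,0,0],"rot": [0,0,0],"hand": 0.5}]'

```text
t: 11.23
eef_pos: [0.56, 0.4093, 0.0472]
ee_rot: [3.14, 0.001, 3.064]
force: [-1.8, -0.7, 4.9]
width: 0.057
gripper_force: 15.0
```

```bash
python3 grip.py s8; python3 to.py -3.2186 .6165 -.0905 .05
```

```text
t 11.23 [0.56   0.4093 0.0472] [3.140e+00 1.000e-03 3.064e+00] w 0.057 F [-1.8 -0.7  4.9] q [0.911, 0.511, -0.129, 0.0, -0.929, -2.56]
0.02 52 [0.541 0.377] [0.591 0.425]
0.03 57 [0.538 0.375] [0.59  0.425]
0.04 53 [0.547 0.376] [0.589 0.421]
0.05 48 [0.553 0.378] [0.592 0.421]
0.06 49 [0.547 0.367] [0.589 0.442]
0.07 78 [0.541 0.36 ] [0.591 0.452]
0.08 99 [0.536 0.361] [0.591 0.45 ]
0.09 96 [0.542 0.361] [0.591 0.455]
0.1 100 [0.543 0.359] [0.591 0.456]
0.11 76 [0.537 0.356] [0.59  0.454]
0.12 24 [0.551 0.348] [0.576 0.453]
0.13 65 [0.516 0.315] [0.606 0.494]
0.14 213 [0.516 0.315] [0.607 0.492]
0.15 256 [0.517 0.311] [0.606 0.494]
0.16 162 [0.515 0.31 ] [0.608 0.498]
0.17 565 [0.515 0.309] [0.607 0.504]
0.18 119 [0.531 0.354] [0.587 0.423]
0.19 84 [0.533 0.353] [0.585 0.421]
t 11.28 p [0.56   0.4093 0.0472] rot [3.140e+00 1.000e-03 3.064e+00] q [ 0.91  0.51 -0.13  0.   -0.93 -2.56] w 0.0567 F [-1.2  0.4  5. ] turn [ 0.1  0.1 -0. ]
[0.6165, -0.0905, 0.05] -> [ -9.49 -49.4   -0.33]
```

move_arm --rows '[{"translation": [0,0,-1],"rot": [0,0,0],"hand": 0.6},{"translation": [0,0,-4],"rot": [0,0,0],"hand": 0.6},{"translation": [0,0,-8],"rot": [0,0,0],"hand": 0.6},{"translation": [0,0,-12],"rot": [0,0,0],"hand": 0.6},{"translation": [-0.2,-1,-16],"rot": [0,0,0],"hand": 0.6},{"translation": [-0.6,-3,-19.5],"rot": [0,0,0],"hand": 0.6},{"translation": [-1.2,-6,-21.5],"rot": [0,0,0],"hand": 0.6},{"translation": [-1.8,-9.4,-22],"rot": [0,0,0],"hand": 0.6}]' --squeeze 20

```text
t: 11.95
eef_pos: [0.5715, 0.3144, 0.2715]
ee_rot: [3.137, 0.005, 3.066]
force: [1.7, 0.0, -0.5]
width: 0.0564
gripper_force: 20.0
```

move_arm --rows '[{"translation": [-0.7,-3.7,0],"rot": [0,0,0],"hand": 0.6},{"translation": [-1.4,-7.5,0],"rot": [0,0,0],"hand": 0.6},{"translation": [-2.1,-11.3,0],"rot": [0,0,0],"hand": 0.6},{"translation": [-2.8,-15,0],"rot": [0,0,0],"hand": 0.6},{"translation": [-3.5,-18.7,0],"rot": [0,0,0],"hand": 0.6},{"translation": [-4.2,-22.5,0],"rot": [0,0,0],"hand": 0.6},{"translation": [-4.9,-26.3,0],"rot": [0,0,0],"hand": 0.6},{"translation": [-5.6,-30,0],"rot": [0,0,0],"hand": 0.6}]'

```text
t: 12.62
eef_pos: [0.6023, 0.0083, 0.2667]
ee_rot: [3.141, 0.0, 3.064]
force: [1.2, -0.3, 0.1]
width: 0.0563
gripper_force: 20.0
```

move_arm --rows '[{"translation": [-0.7,-3.5,0],"rot": [0,0,0],"hand": 0.6},{"translation": [-1.4,-6.5,0],"rot": [0,0,0],"hand": 0.6},{"translation": [-1.9,-8.8,1],"rot": [0,0,0],"hand": 0.6},{"translation": [-2.1,-10,3],"rot": [0,0,0],"hand": 0.6},{"translation": [-2.1,-10,6],"rot": [0,0,0],"hand": 0.6},{"translation": [-2.1,-10,9],"rot": [0,0,0],"hand": 0.6},{"translation": [-2.1,-10,11],"rot": [0,0,0],"hand": 0.6},{"translation": [-2.1,-10,11.5],"rot": [0,0,0],"hand": 0.6}]'

```text
t: 13.28
eef_pos: [0.6133, -0.0913, 0.1472]
ee_rot: [-3.141, -0.006, 3.063]
force: [0.4, -0.9, -0.8]
width: 0.0564
gripper_force: 20.0
```

move_arm --rows '[{"translation": [0,0,0],"rot": [0,0,0],"hand": 0.6},{"translation": [0,0,0],"rot": [0,0,0],"hand": 0.6},{"translation": [0,0,0],"rot": [0,0,0],"hand": 0.6}]'

```text
t: 13.53
eef_pos: [0.6173, -0.0909, 0.1531]
ee_rot: [3.141, 0.003, 3.065]
force: [0.4, -0.6, -0.7]
width: 0.0569
gripper_force: 20.0
```

```bash
python3 grip.py s9; python3 to.py -3.2186 .6165 -.0905 .1022
```

```text
t 13.53 [ 0.6173 -0.0909  0.1531] [3.141e+00 3.000e-03 3.065e+00] w 0.0569 F [ 0.4 -0.6 -0.7] q [0.167, 0.311, -0.181, 0.001, -1.076, -1.815]
0.02 52 [ 0.561 -0.155] [ 0.677 -0.094]
0.03 49 [ 0.564 -0.155] [ 0.677 -0.113]
0.04 174 [ 0.56  -0.155] [ 0.677 -0.025]
0.05 1790 [ 0.557 -0.149] [0.677 0.009]
0.06 0  
0.07 0  
0.08 0  
0.09 0  
0.1 16 [ 0.619 -0.121] [ 0.647 -0.074]
0.11 71 [ 0.616 -0.122] [ 0.648 -0.07 ]
0.12 67 [ 0.618 -0.121] [ 0.648 -0.07 ]
0.13 74 [ 0.614 -0.121] [ 0.648 -0.07 ]
0.14 75 [ 0.613 -0.121] [ 0.647 -0.07 ]
0.15 74 [ 0.615 -0.121] [ 0.647 -0.07 ]
0.16 73 [ 0.616 -0.121] [ 0.648 -0.071]
0.17 98 [ 0.591 -0.136] [ 0.647 -0.051]
0.18 163 [ 0.589 -0.137] [ 0.649 -0.05 ]
0.19 185 [ 0.589 -0.138] [ 0.649 -0.048]
0.2 177 [ 0.59 -0.14] [ 0.648 -0.048]
0.21 188 [ 0.59  -0.141] [ 0.646 -0.046]
0.22 40 [ 0.591 -0.141] [ 0.646 -0.053]
0.23 13 [ 0.608 -0.154] [ 0.634 -0.011]
0.24 124 [ 0.611 -0.184] [ 0.665 -0.008]
0.25 319 [ 0.593 -0.184] [ 0.664 -0.009]
0.26 392 [ 0.597 -0.189] [ 0.664 -0.004]
0.27 364 [ 0.574 -0.191] [0.664 0.004]
0.28 896 [ 0.572 -0.191] [0.664 0.007]
0.29 162 [ 0.59  -0.144] [ 0.643 -0.077]
0.3 120 [ 0.593 -0.144] [ 0.642 -0.077]
t 13.58 p [ 0.6172 -0.0909  0.1531] rot [3.141e+00 3.000e-03 3.065e+00] q [ 0.17  0.31 -0.18  0.   -1.08 -1.81] w 0.0563 F [ 0.6  0.1 -1.1] turn [0.  0.2 0. ]
[0.6165, -0.0905, 0.1022] -> [0.09 0.03 5.09]
```

move_arm --rows '[{"translation": [0,0,1],"rot": [0,0,0],"hand": 0.6},{"translation": [0,0,2],"rot": [0,0,0],"hand": 0.6},{"translation": [0,0,3],"rot": [0,0,0],"hand": 0.6},{"translation": [0,0,4],"rot": [0,0,0],"hand": 0.6},{"translation": [0,0,4.6],"rot": [0,0,0],"hand": 0.6},{"translation": [0,0,4.9],"rot": [0,0,0],"hand": 0.6},{"translation": [0,0,5],"rot": [0,0,0],"hand": 0.6},{"translation": [0,0,5],"rot": [0,0,0],"hand": 0.6}]'

```text
t: 14.25
eef_pos: [0.6156, -0.0913, 0.102]
ee_rot: [-3.141, -0.001, 3.065]
force: [-4.6, -0.1, 10.8]
width: 0.0564
gripper_force: 20.0
```

move_arm --rows '[{"translation": [0,0,0],"rot": [0,0,0],"hand": 0.6},{"translation": [0,0,0],"rot": [0,0,0],"hand": 0.6}]'

```text
t: 14.42
eef_pos: [0.6156, -0.0913, 0.1019]
ee_rot: [-3.141, -0.001, 3.065]
force: [-4.5, 1.8, 10.2]
width: 0.0563
gripper_force: 20.0
```

```bash
python3 grip.py s10|sed -n '1,12p'
```

```text
t 14.42 [ 0.6156 -0.0913  0.1019] [-3.141e+00 -1.000e-03  3.065e+00] w 0.0563 F [-4.5  1.8 10.2] q [0.166, 0.355, -0.244, 0.001, -0.972, -1.815]
0.02 33 [ 0.563 -0.155] [ 0.676 -0.133]
0.03 33 [ 0.557 -0.155] [ 0.675 -0.147]
0.04 149 [ 0.556 -0.155] [0.676 0.002]
0.05 1491 [ 0.556 -0.152] [0.676 0.009]
0.06 59 [ 0.614 -0.122] [ 0.645 -0.065]
0.07 65 [ 0.615 -0.121] [ 0.645 -0.065]
0.08 65 [ 0.615 -0.121] [ 0.646 -0.066]
0.09 64 [ 0.615 -0.121] [ 0.647 -0.067]
0.1 66 [ 0.61  -0.121] [ 0.646 -0.066]
0.11 65 [ 0.612 -0.122] [ 0.645 -0.067]
0.12 108 [ 0.587 -0.137] [ 0.646 -0.052]
```

move_arm --rows '[{"translation": [0,0,-0.1],"rot": [0,0,0],"hand": 0.4},{"translation": [0,0,-0.1],"rot": [0,0,0],"hand": 0.2},{"translation": [0,0,-0.1],"rot": [0,0,0],"hand": 0},{"translation": [0,0,-0.1],"rot": [0,0,0],"hand": 0},{"translation": [0,0,-0.1],"rot": [0,0,0],"hand": 0},{"translation": [0,0,-1.5],"rot": [0,0,0],"hand": 0},{"translation": [0,0,-4.5],"rot": [0,0,0],"hand": 0},{"translation": [0,0,-8],"rot": [0,0,0],"hand": 0}]'

```text
t: 15.13
eef_pos: [0.6146, -0.0911, 0.1796]
ee_rot: [-3.141, -0.005, 3.064]
force: [0.4, 0.7, -0.3]
width: 0.0873
gripper_force: 0.0
```

move_arm --rows '[{"translation": [1,-1.1,-2],"rot": [0,0,0],"hand": 0},{"translation": [3,-3.4,-2],"rot": [0,0,0],"hand": 0},{"translation": [5.5,-6.2,-2],"rot": [0,0,0],"hand": 0},{"translation": [8,-9,-2],"rot": [0,0,0],"hand": 0},{"translation": [10.5,-11.8,-2],"rot": [0,0,0],"hand": 0},{"translation": [13,-14.6,-2],"rot": [0,0,0],"hand": 0},{"translation": [15.5,-17.4,-2],"rot": [0,0,0],"hand": 0},{"translation": [18,-20.2,-1],"rot": [0,0,0],"hand": 0}]'

```text
t: 15.8
eef_pos: [0.4207, -0.2799, 0.1928]
ee_rot: [-3.14, 0.003, 3.065]
force: [1.2, -0.1, 0.3]
width: 0.0878
gripper_force: 0.0
```

move_arm --rows '[{"translation": [1.8,-2,1],"rot": [0,0,0],"hand": 0.2},{"translation": [2.6,-2.9,3],"rot": [0,0,0],"hand": 0.4},{"translation": [2.6,-2.9,6],"rot": [0,0,0],"hand": 0.4},{"translation": [2.6,-2.9,9],"rot": [0,0,0],"hand": 0.4},{"translation": [2.6,-2.9,11],"rot": [0,0,0],"hand": 0.4},{"translation": [2.6,-2.9,12],"rot": [0,0,0],"hand": 0.4},{"translation": [2.6,-2.9,12],"rot": [0,0,0],"hand": 0.4},{"translation": [2.6,-2.9,12],"rot": [0,0,0],"hand": 0.4}]'

```text
t: 16.47
eef_pos: [0.3932, -0.3056, 0.0714]
ee_rot: [-3.141, -0.0, 3.065]
force: [0.7, -1.1, 1.4]
width: 0.0534
gripper_force: 0.0
```

```bash
python3 grip.py s11; python3 to.py -3.2186 .392 -.306 -.005;  python3 - <<'E'
from h import *
C=None
for n in("scene","top"):
    im,d=arm.grab_frame(n); C=cloud(n,d)
    for l in("tall_beaker","cover"): print(n,l,[(np.round(w(n,r["point"]),3).tolist(),round(r["p"],2)) for r in arm.pinpoint(l,n)[:2]])
    for nm,z0,z1,x,y in(("knob",.022,.042,.392,-.306),("rim",.16,.18,.618,-.091),("lowrim",.12,.137,.634,.128)):
        q=C[(np.hypot(C[...,0]-x,C[...,1]-y)<.045)&(C[...,2]>z0)&(C[...,2]<z1)&(d>0)]
        if len(q): print(nm,len(q),cv2.minEnclosingCircle(q[:,:2].astype(np.float32)),q.min(0).round(3),q.max(0).round(3))
a=cv2.resize(cv2.imread("pics/s11.png")[80:260,80:280],None,fx=3,fy=3); cv2.imwrite("pics/c11.png",a)
E
```

```text
t 16.47 [ 0.3932 -0.3056  0.0714] [-3.141 -0.     3.065] w 0.0534 F [ 0.7 -1.1  1.4] q [-0.265, 0.203, -0.55, 0.0, -0.818, -1.383]
0.02 18 [ 0.396 -0.315] [ 0.404 -0.299]
0.03 26 [ 0.384 -0.315] [ 0.403 -0.298]
0.04 0  
0.05 0  
0.06 0  
0.07 0  
0.08 0  
0.09 25 [ 0.393 -0.35 ] [ 0.41  -0.268]
0.1 38 [ 0.382 -0.349] [ 0.41  -0.266]
0.11 41 [ 0.384 -0.351] [ 0.412 -0.264]
0.12 42 [ 0.391 -0.352] [ 0.41  -0.264]
0.13 61 [ 0.381 -0.355] [ 0.412 -0.262]
0.14 12 [ 0.4   -0.354] [ 0.411 -0.262]
0.15 7 [ 0.383 -0.39 ] [ 0.439 -0.228]
0.16 109 [ 0.371 -0.397] [ 0.443 -0.222]
0.17 251 [ 0.366 -0.398] [ 0.441 -0.223]
0.18 281 [ 0.375 -0.404] [ 0.441 -0.217]
0.19 518 [ 0.349 -0.405] [ 0.441 -0.21 ]
0.2 426 [ 0.349 -0.404] [ 0.44 -0.21]
0.21 107 [ 0.38  -0.358] [ 0.421 -0.289]
0.22 93 [ 0.371 -0.358] [ 0.418 -0.288]
t 16.52 p [ 0.3938 -0.3057  0.0721] rot [-3.141e+00  1.000e-03  3.065e+00] q [-0.26  0.2  -0.55  0.   -0.82 -1.38] w 0.0526 F [0.9 0.6 0.3] turn [-0.   0.1  0. ]
[0.392, -0.306, -0.005] -> [ 0.18 -0.03  7.71]
scene tall_beaker [([0.612, -0.092, 0.054], 0.96), ([0.392, -0.304, 0.0], 0.64)]
scene cover [([0.392, -0.305, 0.0], 0.83)]
knob 40 ((0.3942341208457947, -0.3062099814414978), 0.010858471505343914) [ 0.384 -0.315  0.022] [ 0.405 -0.298  0.038]
rim 175 ((0.6177223324775696, -0.09319637715816498), 0.029976598918437958) [ 0.589 -0.121  0.16 ] [ 0.647 -0.064  0.172]
lowrim 162 ((0.6340486407279968, 0.1261041909456253), 0.033734120428562164) [0.602 0.094 0.12 ] [0.668 0.158 0.13 ]
top tall_beaker [([0.613, -0.09, 0.055], 0.65)]
top cover []
rim 122 ((0.6161647439002991, -0.0925191342830658), 0.029788672924041748) [ 0.587 -0.12   0.16 ] [ 0.645 -0.064  0.175]
lowrim 111 ((0.6339337229728699, 0.12705086171627045), 0.032195501029491425) [0.603 0.096 0.12 ] [0.664 0.157 0.132]
```

View pics/c11.png

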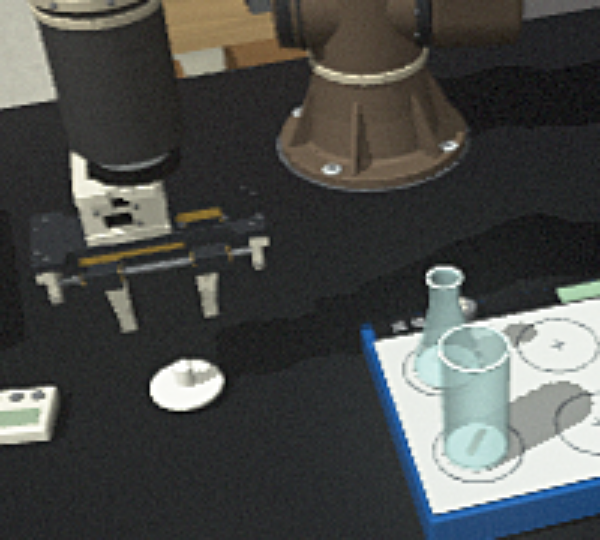

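move_arm --rows '[{"translation": [0.17,0,1.5],"rot": [0,0,0],"hand": 0.4},{"translation": [0.17,0,3.5],"rot": [0,0,0],"hand": 0.4},{"translation": [0.17,0,5.2],"rot": [0,0,0],"hand": 0.5},{"translation": [0.17,0,6.4],"rot": [0,0,0],"hand": 0.5},{"translation": [0.17,0,7],"rot": [0,0,0],"hand": 0.5},{"translation": [0.17,0,7.4],"rot": [0,0,0],"hand": 0.5},{"translation": [0.17,0,7.4],"rot": [0,0,0],"hand": 0.5},{"translation": [0.17,0,7.4],"rot": [0,0,0],"hand": 0.5}]' --squeeze 15

```text
t: 17.48
eef_pos: [0.3916, -0.3054, -0.0025]
ee_rot: [-3.141, 0.001, 3.064]
force: [0.5, -0.0, 0.3]
width: 0.0441
gripper_force: 0.0
```

```bash
python3 grip.py s12|sed -n '1,10p'; python3 to.py -3.2186 .392 -.306 -.003
```

```text
t 17.48 [ 0.3916 -0.3054 -0.0025] [-3.141e+00  1.000e-03  3.064e+00] w 0.0441 F [ 0.5 -0.   0.3] q [-0.266, 0.311, -0.629, 0.0, -0.63, -1.382]
0.02 45 [ 0.387 -0.345] [ 0.408 -0.271]
0.03 64 [ 0.386 -0.344] [ 0.406 -0.271]
0.04 32 [ 0.381 -0.346] [ 0.407 -0.269]
0.05 41 [ 0.382 -0.348] [ 0.41  -0.268]
0.06 35 [ 0.383 -0.349] [ 0.407 -0.267]
0.07 2 [ 0.393 -0.334] [ 0.4   -0.333]
0.08 25 [ 0.384 -0.396] [ 0.437 -0.223]
0.09 168 [ 0.37  -0.397] [ 0.44  -0.223]
0.1 292 [ 0.364 -0.402] [ 0.439 -0.218]
t 17.53 p [ 0.3917 -0.3055 -0.0022] rot [-3.141e+00  1.000e-03  3.064e+00] q [-0.27  0.31 -0.63  0.   -0.63 -1.38] w 0.0438 F [ 0.1 -0.4  0.8] turn [-0.   0.1 -0. ]
[0.392, -0.306, -0.003] -> [-0.03 -0.05  0.08]
```

Good position (tips about 17–18 mm up, beside the knob). Close and lift.

move_arm --rows '[{"translation": [0,0,0],"rot": [0,0,0],"hand": 0.65},{"translation": [0,0,0],"rot": [0,0,0],"hand": 0.75},{"translation": [0,0,0],"rot": [0,0,0],"hand": 0.9},{"translation": [0,0,0],"rot": [0,0,0],"hand": 0.95},{"translation": [0,0,0],"rot": [0,0,0],"hand": 0.95},{"translation": [0,0,0],"rot": [0,0,0],"hand": 0.95},{"translation": [0,0,0],"rot": [0,0,0],"hand": 0.95}]' --squeeze 15

```text
t: 18.12
eef_pos: [0.3913, -0.3053, -0.0027]
ee_rot: [-3.141, 0.0, 3.064]
force: [-0.5, 0.2, 4.2]
width: 0.0175
gripper_force: 15.0
```

```bash
python3 to.py -3.2186 .6156 -.0913 .16
```

```text
t 18.12 p [ 0.3913 -0.3053 -0.0027] rot [-3.141  0.     3.064] q [-0.27  0.31 -0.63  0.   -0.63 -1.38] w 0.0175 F [-0.5  0.2  4.2] turn [-0.  0. -0.]
[0.6156, -0.0913, 0.16] -> [-20.72  23.07 -16.27]
```

move_arm --rows '[{"translation": [0,0,-1],"rot": [0,0,0],"hand": 0.95},{"translation": [0,0,-4],"rot": [0,0,0],"hand": 0.95},{"translation": [0,0,-8],"rot": [0,0,0],"hand": 0.95},{"translation": [0,0,-12],"rot": [0,0,0],"hand": 0.95},{"translation": [0,0,-16],"rot": [0,0,0],"hand": 0.95},{"translation": [-0.5,0.5,-19.5],"rot": [0,0,0],"hand": 0.95},{"translation": [-2,2.2,-22],"rot": [0,0,0],"hand": 0.95},{"translation": [-4,4.5,-23],"rot": [0,0,0],"hand": 0.95}]' --squeeze 25

```text
t: 18.78
eef_pos: [0.4355, -0.2645, 0.2317]
ee_rot: [-3.14, 0.006, 3.062]
force: [1.3, -0.6, -1.1]
width: 0.0173
gripper_force: 25.0
```

move_arm --rows '[{"translation": [-2.5,2.8,0],"rot": [0,0,0],"hand": 0.95},{"translation": [-5,5.5,0],"rot": [0,0,0],"hand": 0.95},{"translation": [-7.5,8.3,0],"rot": [0,0,0],"hand": 0.95},{"translation": [-10,11.1,0],"rot": [0,0,0],"hand": 0.95},{"translation": [-12.4,13.8,0],"rot": [0,0,0],"hand": 0.95},{"translation": [-14.5,16.2,0],"rot": [0,0,0],"hand": 0.95},{"translation": [-16,17.8,0],"rot": [0,0,0],"hand": 0.95},{"translation": [-16.7,18.6,0],"rot": [0,0,0],"hand": 0.95}]'

```text
t: 19.45
eef_pos: [0.6169, -0.0888, 0.2259]
ee_rot: [-3.142, -0.001, 3.066]
force: [-0.4, -0.6, -0.2]
width: 0.0172
gripper_force: 25.0
```

move_arm --rows '[{"translation": [0,0,0.7],"rot": [0,0,0],"hand": 0.95},{"translation": [0,0,1.7],"rot": [0,0,0],"hand": 0.95},{"translation": [0,0,2.7],"rot": [0,0,0],"hand": 0.95},{"translation": [0,0,3.4],"rot": [0,0,0],"hand": 0.95},{"translation": [0,0,3.5],"rot": [0,0,0],"hand": 0.95},{"translation": [0,0,3.5],"rot": [0,0,0],"hand": 0.95},{"translation": [0,0,3.5],"rot": [0,0,0],"hand": 0.95},{"translation": [0,0,3.5],"rot": [0,0,0],"hand": 0.95}]'

```text
t: 20.12
eef_pos: [0.6156, -0.0913, 0.1928]
ee_rot: [3.142, 0.001, 3.064]
force: [-0.0, 0.2, -0.5]
width: 0.0174
gripper_force: 25.0
```

```bash
python3 to.py -3.2186 .6156 -.0913 .159;  python3 - <<'E'
from h import *
for n in("scene","top"):
    im,d=arm.grab_frame(n); C=cloud(n,d); cv2.imwrite(f"pics/{n}13.png",im[...,::-1])
    for z0,z1 in((.155,.173),(.185,.192),(.193,.2),(.2,.206),(.206,.212)):
        q=C[(np.hypot(C[...,0]-.617,C[...,1]+.091)<.045)&(C[...,2]>z0)&(C[...,2]<z1)&(d>0)]
        if len(q): print(n,z0,len(q),cv2.minEnclosingCircle(q[:,:2].astype(np.float32)),q.min(0).round(3),q.max(0).round(3))
a=cv2.resize(cv2.imread("pics/scene13.png")[110:250,170:330],None,fx=4,fy=4); cv2.imwrite("pics/c13.png",a)
E
```

```text
t 20.12 p [ 0.6156 -0.0913  0.1928] rot [3.142e+00 1.000e-03 3.064e+00] q [ 0.17  0.28 -0.13  0.   -1.16 -1.81] w 0.0174 F [-0.   0.2 -0.5] turn [ 0.   0.1 -0. ]
[0.6156, -0.0913, 0.159] -> [ 0.01 -0.    3.38]
scene 0.155 168 ((0.6188802719116211, -0.09361182153224945), 0.029417110607028008) [ 0.591 -0.121  0.155] [ 0.648 -0.065  0.171]
scene 0.2 72 ((0.6188557147979736, -0.0941634401679039), 0.034044764935970306) [ 0.597 -0.126  0.201] [ 0.652 -0.061  0.206]
scene 0.206 215 ((0.618397057056427, -0.09316109120845795), 0.03371718153357506) [ 0.593 -0.127  0.206] [ 0.651 -0.06   0.21 ]
top 0.155 36 ((0.5994243621826172, -0.08973334729671478), 0.02316044457256794) [ 0.587 -0.113  0.157] [ 0.603 -0.067  0.172]
top 0.2 20 ((0.5895136594772339, -0.09455613046884537), 0.016005992889404297) [ 0.584 -0.11   0.203] [ 0.601 -0.079  0.206]
top 0.206 82 ((0.5932409763336182, -0.08980335295200348), 0.022909676656126976) [ 0.584 -0.112  0.206] [ 0.613 -0.067  0.211]
```

View pics/c13.png

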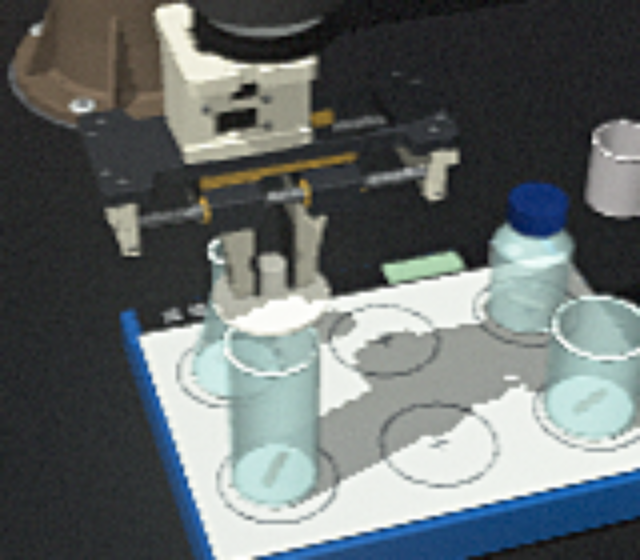

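move_arm --rows '[{"translation": [0,0,0.8],"rot": [0,0,0],"hand": 0.95},{"translation": [0,0,1.6],"rot": [0,0,0],"hand": 0.95},{"translation": [0,0,2.2],"rot": [0,0,0],"hand": 0.95},{"translation": [0,0,2.7],"rot": [0,0,0],"hand": 0.95},{"translation": [0,0,3.1],"rot": [0,0,0],"hand": 0.95},{"translation": [0,0,3.3],"rot": [0,0,0],"hand": 0.95},{"translation": [0,0,3.4],"rot": [0,0,0],"hand": 0.95},{"translation": [0,0,3.4],"rot": [0,0,0],"hand": 0.95}]'

```text
t: 20.88
eef_pos: [0.6163, -0.0912, 0.1594]
ee_rot: [-3.141, 0.002, 3.065]
force: [-1.3, 0.5, 6.8]
width: 0.0171
gripper_force: 25.0
```

```bash
python3 to.py -3.2186 .6156 -.0913 .159;  python3 - <<'E'
from h import *
n="scene"
im,d=arm.grab_frame(n); C=cloud(n,d)
q=C[(np.hypot(C[...,0]-.617,C[...,1]+.091)<.045)&(C[...,2]>.11)&(d>0)&(im.min(-1)>150)]
print(np.histogram(q[:,2],np.arange(.15,.2,.005)))
E
```

```text
t 20.88 p [ 0.6163 -0.0912  0.1594] rot [-3.141e+00  2.000e-03  3.065e+00] q [ 0.17  0.3  -0.18  0.   -1.09 -1.81] w 0.0171 F [-1.3  0.5  6.8] turn [-0.   0.1  0. ]
[0.6156, -0.0913, 0.159] -> [ 0.07 -0.02  0.04]
(array([ 26,  24,  20,   4, 232,  30,   5,   7,   6,  25]), array([0.15 , 0.155, 0.16 , 0.165, 0.17 , 0.175, 0.18 , 0.185, 0.19 ,
       0.195, 0.2  ]))
```

move_arm --rows '[{"translation": [0,0,-0.1],"rot": [0,0,0],"hand": 0.7},{"translation": [0,0,-0.1],"rot": [0,0,0],"hand": 0.5},{"translation": [0,0,-0.1],"rot": [0,0,0],"hand": 0.5},{"translation": [0,0,-0.1],"rot": [0,0,0],"hand": 0.5},{"translation": [0,0,-0.1],"rot": [0,0,0],"hand": 0.5},{"translation": [0,0,-1.5],"rot": [0,0,0],"hand": 0.5},{"translation": [0,0,-4],"rot": [0,0,0],"hand": 0.5},{"translation": [0,0,-7.5],"rot": [0,0,0],"hand": 0.5}]'

```text
t: 21.6
eef_pos: [0.6137, -0.0909, 0.2308]
ee_rot: [-3.141, -0.006, 3.064]
force: [0.5, 0.8, -0.7]
width: 0.0439
gripper_force: 0.0
```

move_arm --rows '[{"translation": [1,1.3,-2.5],"rot": [0,0,-3],"hand": 0.2},{"translation": [3,4,-3],"rot": [0,0,-9],"hand": 0},{"translation": [5.2,7,-3],"rot": [0,0,-16],"hand": 0},{"translation": [7.4,10,-3],"rot": [0,0,-23],"hand": 0},{"translation": [9.6,13,-3],"rot": [0,0,-30],"hand": 0},{"translation": [11.8,16,-3],"rot": [0,0,-37],"hand": 0},{"translation": [14,19,-3],"rot": [0,0,-44],"hand": 0},{"translation": [16,21.7,-3],"rot": [0,0,-50],"hand": 0}]'

```text
t: 22.27
eef_pos: [0.4713, 0.1391, 0.2632]
ee_rot: [3.142, 0.001, -2.34]
force: [0.7, -0.2, -0.2]
width: 0.0869
gripper_force: 0.0
```

```bash
python3 to.py -1.648 .3625 .313 .12; python3 - <<'E'
from h import *
for n in("scene","top"):
    im,d=arm.grab_frame(n); C=cloud(n,d); cv2.imwrite(f"pics/{n}14.png",im[...,::-1])
    for nm,z0,z1,x,y in(("disc",.165,.18,.617,-.091),("cup",.045,.07,.364,.313)):
        q=C[(np.hypot(C[...,0]-x,C[...,1]-y)<.045)&(C[...,2]>z0)&(C[...,2]<z1)&(d>0)]
        if len(q): print(n,nm,len(q),cv2.minEnclosingCircle(q[:,:2].astype(np.float32)),q.min(0).round(3),q.max(0).round(3))
E
```

```text
t 22.27 p [0.4713 0.1391 0.2632] rot [ 3.142e+00  1.000e-03 -2.340e+00] q [ 0.69  0.02 -0.29 -0.   -1.27 -1.46] w 0.0869 F [ 0.7 -0.2 -0.2] turn [ -0.    0.  -39.6]
[0.3625, 0.313, 0.12] -> [-4.92 19.92 14.32]
scene disc 387 ((0.6175593137741089, -0.0926222875714302), 0.0347953625023365) [ 0.583 -0.127  0.167] [ 0.652 -0.06   0.179]
scene cup 148 ((0.36356639862060547, 0.31339550018310547), 0.03039846010506153) [0.335 0.284 0.045] [0.394 0.34  0.064]
top disc 525 ((0.6163766980171204, -0.09257138520479202), 0.03407733887434006) [ 0.583 -0.125  0.168] [ 0.649 -0.059  0.18 ]
top cup 121 ((0.36387762427330017, 0.3127105236053467), 0.029070133343338966) [0.336 0.285 0.045] [0.393 0.34  0.065]
```

move_arm --rows '[{"translation": [-0.7,3,0],"rot": [0,0,-6],"hand": 0},{"translation": [-1.5,6,0],"rot": [0,0,-13],"hand": 0},{"translation": [-2.3,9.2,1],"rot": [0,0,-20],"hand": 0},{"translation": [-3.1,12.5,2.5],"rot": [0,0,-27],"hand": 0},{"translation": [-3.9,15.8,5],"rot": [0,0,-34],"hand": 0},{"translation": [-4.6,18.4,8],"rot": [0,0,-40],"hand": 0},{"translation": [-4.8,19.5,11],"rot": [0,0,-40],"hand": 0},{"translation": [-4.8,19.5,13.5],"rot": [0,0,-40],"hand": 0}]'

```text
t: 23.03
eef_pos: [0.3658, 0.3099, 0.1263]
ee_rot: [3.141, 0.0, -1.646]
force: [-0.1, 0.2, -0.2]
width: 0.0877
gripper_force: 0.0
```

move_arm --rows '[{"translation": [0,0,0],"rot": [0,0,0],"hand": 0},{"translation": [0,0,0],"rot": [0,0,0],"hand": 0},{"translation": [0,0,0],"rot": [0,0,0],"hand": 0}]'

```text
t: 23.28
eef_pos: [0.368, 0.3089, 0.1295]
ee_rot: [-3.14, 0.001, -1.649]
force: [0.4, 0.9, -0.0]
width: 0.0877
gripper_force: 0.0
```

```bash
python3 to.py -1.648 .362 .3125 -.004; python3 grip.py s15
```

```text
t 23.28 p [0.368  0.3089 0.1295] rot [-3.140e+00  1.000e-03 -1.649e+00] q [ 1.11  0.1  -0.51  0.   -0.95 -1.19] w 0.0877 F [ 0.4  0.9 -0. ] turn [-0.1  0.1 -0. ]
[0.362, 0.3125, -0.004] -> [-0.3   0.65 13.35]
t 23.28 [0.368  0.3089 0.1295] [-3.140e+00  1.000e-03 -1.649e+00] w 0.0877 F [ 0.4  0.9 -0. ] q [1.11, 0.103, -0.514, 0.001, -0.952, -1.188]
0.02 47 [0.336 0.283] [0.393 0.409]
0.03 67 [0.336 0.284] [0.394 0.409]
0.04 83 [0.335 0.285] [0.393 0.409]
0.05 82 [0.335 0.284] [0.394 0.34 ]
0.06 27 [0.336 0.284] [0.393 0.339]
0.07 0  
0.08 0  
0.09 0  
0.1 0  
0.11 0  
0.12 0  
0.13 0  
0.14 3 [0.32  0.302] [0.324 0.315]
0.15 31 [0.311 0.291] [0.426 0.318]
0.16 38 [0.311 0.291] [0.428 0.32 ]
0.17 33 [0.311 0.292] [0.428 0.319]
0.18 32 [0.309 0.289] [0.428 0.317]
0.19 21 [0.309 0.29 ] [0.427 0.32 ]
0.2 11 [0.313 0.299] [0.322 0.321]
0.21 13 [0.315 0.278] [0.322 0.314]
0.22 43 [0.311 0.262] [0.427 0.303]
0.23 74 [0.308 0.262] [0.427 0.295]
0.24 34 [0.309 0.27 ] [0.425 0.29 ]
0.25 107 [0.311 0.277] [0.428 0.328]
0.26 88 [0.321 0.278] [0.421 0.328]
0.27 86 [0.346 0.279] [0.421 0.326]
```

move_arm --rows '[{"translation": [-0.3,0.65,1],"rot": [0,0,0],"hand": 0},{"translation": [-0.3,0.65,3],"rot": [0,0,0],"hand": 0},{"translation": [-0.3,0.65,5.5],"rot": [0,0,0],"hand": 0},{"translation": [-0.3,0.65,8],"rot": [0,0,0],"hand": 0},{"translation": [-0.3,0.65,10.5],"rot": [0,0,0],"hand": 0},{"translation": [-0.3,0.65,12.5],"rot": [0,0,0],"hand": 0},{"translation": [-0.3,0.65,13.3],"rot": [0,0,0],"hand": 0},{"translation": [-0.3,0.65,13.3],"rot": [0,0,0],"hand": 0.1}]' --squeeze 15

```text
t: 24.0
eef_pos: [0.3611, 0.3116, -0.0053]
ee_rot: [3.141, -0.001, -1.649]
force: [0.6, -0.2, 0.0]
width: 0.0851
gripper_force: 0.0
```

move_arm --rows '[{"translation": [0,0,0],"rot": [0,0,0],"hand": 0.3},{"translation": [0,0,0],"rot": [0,0,0],"hand": 0.5},{"translation": [0,0,0],"rot": [0,0,0],"hand": 0.6},{"translation": [0,0,0],"rot": [0,0,0],"hand": 0.6},{"translation": [0,0,0],"rot": [0,0,0],"hand": 0.6},{"translation": [0,0,0],"rot": [0,0,0],"hand": 0.6}]'

```text
t: 24.5
eef_pos: [0.3613, 0.3129, -0.0039]
ee_rot: [-3.141, 0.002, -1.648]
force: [0.5, -0.8, 7.6]
width: 0.0556
gripper_force: 15.0
```

```bash
python3 to.py -1.648 .515 .028 .055; python3 grip.py s16 | sed -n '1,12p'
```

```text
t 24.5 p [ 0.3613  0.3129 -0.0039] rot [-3.141e+00  2.000e-03 -1.648e+00] q [ 1.13  0.29 -0.67  0.   -0.61 -1.2 ] w 0.0556 F [ 0.5 -0.8  7.6] turn [-0.1  0.1  0. ]
[0.515, 0.028, 0.055] -> [ 27.21 -17.52  -5.92]
t 24.5 [ 0.3613  0.3129 -0.0039] [-3.141e+00  2.000e-03 -1.648e+00] w 0.0556 F [ 0.5 -0.8  7.6] q [1.127, 0.288, -0.672, 0.001, -0.608, -1.204]
0.02 47 [0.321 0.282] [0.407 0.412]
0.03 52 [0.313 0.282] [0.408 0.412]
0.04 53 [0.314 0.283] [0.408 0.412]
0.05 33 [0.32  0.283] [0.409 0.303]
0.06 21 [0.317 0.283] [0.379 0.325]
0.07 7 [0.327 0.308] [0.332 0.318]
0.08 22 [0.307 0.269] [0.42  0.311]
0.09 62 [0.302 0.267] [0.421 0.302]
0.1 81 [0.302 0.267] [0.421 0.292]
0.11 34 [0.304 0.281] [0.416 0.291]
0.12 99 [0.303 0.281] [0.421 0.334]
```

move_arm --rows '[{"translation": [0,0,-1],"rot": [0,0,0],"hand": 0.6},{"translation": [0,0,-4],"rot": [0,0,0],"hand": 0.6},{"translation": [0,0,-8],"rot": [0,0,0],"hand": 0.6},{"translation": [0,0,-12],"rot": [0,0,0],"hand": 0.6},{"translation": [0.5,-0.3,-16],"rot": [0,0,0],"hand": 0.6},{"translation": [2,-1.3,-19],"rot": [0,0,0],"hand": 0.6},{"translation": [4.3,-2.8,-20.5],"rot": [0,0,0],"hand": 0.6},{"translation": [7,-4.5,-20.5],"rot": [0,0,0],"hand": 0.6}]' --squeeze 20

```text
t: 25.22
eef_pos: [0.4018, 0.2402, 0.2047]
ee_rot: [-3.137, 0.006, -1.645]
force: [1.3, -0.6, -0.5]
width: 0.0552
gripper_force: 20.0
```

move_arm --rows '[{"translation": [2.8,-1.8,0],"rot": [0,0,0],"hand": 0.6},{"translation": [5.7,-3.7,0],"rot": [0,0,0],"hand": 0.6},{"translation": [8.6,-5.5,0],"rot": [0,0,0],"hand": 0.6},{"translation": [11.5,-7.4,0],"rot": [0,0,0],"hand": 0.6},{"translation": [14.4,-9.3,0],"rot": [0,0,0],"hand": 0.6},{"translation": [17,-11,0],"rot": [0,0,0],"hand": 0.6},{"translation": [19,-12.2,0],"rot": [0,0,0],"hand": 0.6},{"translation": [20.2,-13,0],"rot": [0,0,0],"hand": 0.6}]'

```text
t: 25.88
eef_pos: [0.5145, 0.0251, 0.2]
ee_rot: [3.141, -0.0, -1.65]
force: [0.3, 0.5, -0.8]
width: 0.0556
gripper_force: 20.0
```

move_arm --rows '[{"translation": [0,0,1],"rot": [0,0,0],"hand": 0.6},{"translation": [0,0,3],"rot": [0,0,0],"hand": 0.6},{"translation": [0,0,6],"rot": [0,0,0],"hand": 0.6},{"translation": [0,0,8.5],"rot": [0,0,0],"hand": 0.6},{"translation": [0,0,10],"rot": [0,0,0],"hand": 0.6},{"translation": [0,0,10],"rot": [0,0,0],"hand": 0.6},{"translation": [0,0,10],"rot": [0,0,0],"hand": 0.6},{"translation": [0,0,10],"rot": [0,0,0],"hand": 0.6}]'

```text
t: 26.55
eef_pos: [0.5148, 0.0278, 0.1011]
ee_rot: [-3.14, 0.0, -1.648]
force: [-0.1, -0.4, -0.6]
width: 0.0558
gripper_force: 20.0
```

```bash
python3 to.py -1.648 .515 .0275 .0511; python3 - <<'E'
from h import *
for n in("scene",):
    im,d=arm.grab_frame(n); C=cloud(n,d)
    for z0 in np.arange(.08,.18,.01):
        q=C[(np.hypot(C[...,0]-.515,C[...,1]-.0275)<.045)&(C[...,2]>z0)&(C[...,2]<z0+.01)&(d>0)]
        if len(q): print(n,z0.round(3),len(q),q.min(0).round(3),q.max(0).round(3))
    a=cv2.resize(im[110:250,190:350,::-1],None,fx=4,fy=4); cv2.imwrite("pics/c17.png",a)
E
```

```text
t 26.55 p [0.5148 0.0278 0.1011] rot [-3.14   0.    -1.648] q [ 0.44  0.19 -0.48  0.   -0.9  -0.51] w 0.0558 F [-0.1 -0.4 -0.6] turn [-0.1  0.   0. ]
[0.515, 0.0275, 0.0511] -> [ 0.03 -0.02  5.  ]
scene 0.1 22 [0.509 0.    0.104] [0.542 0.046 0.11 ]
scene 0.11 37 [ 0.508 -0.001  0.11 ] [0.545 0.052 0.12 ]
scene 0.12 40 [ 0.506 -0.     0.12 ] [0.559 0.05  0.13 ]
scene 0.13 52 [ 0.506 -0.     0.13 ] [0.56  0.034 0.14 ]
scene 0.14 35 [ 0.507 -0.     0.14 ] [0.56  0.034 0.15 ]
scene 0.15 14 [ 0.507 -0.001  0.15 ] [0.533 0.008 0.157]
scene 0.16 8 [ 0.481 -0.     0.16 ] [0.517 0.028 0.169]
scene 0.17 8 [0.474 0.017 0.171] [0.486 0.024 0.18 ]
```

View pics/c17.png

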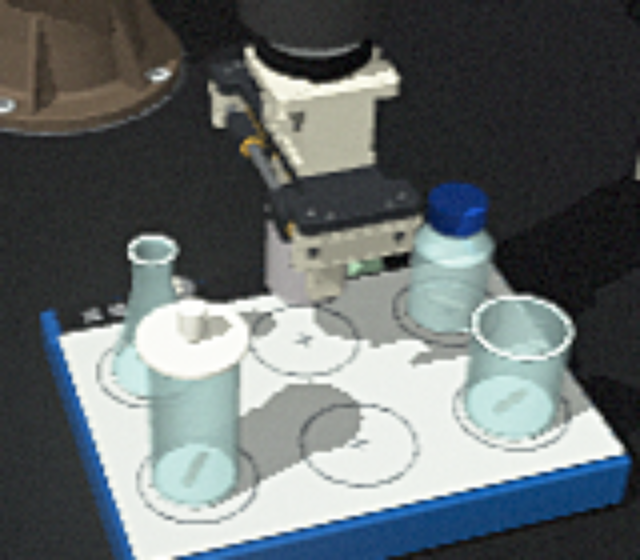

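move_arm --rows '[{"translation": [0,0,1],"rot": [0,0,0],"hand": 0.6},{"translation": [0,0,2],"rot": [0,0,0],"hand": 0.6},{"translation": [0,0,3],"rot": [0,0,0],"hand": 0.6},{"translation": [0,0,4],"rot": [0,0,0],"hand": 0.6},{"translation": [0,0,4.6],"rot": [0,0,0],"hand": 0.6},{"translation": [0,0,4.9],"rot": [0,0,0],"hand": 0.6},{"translation": [0,0,5],"rot": [0,0,0],"hand": 0.6},{"translation": [0,0,5],"rot": [0,0,0],"hand": 0.6}]'

```text
t: 27.27
eef_pos: [0.5132, 0.0268, 0.0506]
ee_rot: [3.14, -0.001, -1.648]
force: [-8.2, 0.5, 15.5]
width: 0.0555
gripper_force: 20.0
```

move_arm --rows '[{"translation": [0,0,0],"rot": [0,0,0],"hand": 0.6},{"translation": [0,0,0],"rot": [0,0,0],"hand": 0.6}]'

```text
t: 27.43
eef_pos: [0.5132, 0.0267, 0.0506]
ee_rot: [3.14, -0.001, -1.648]
force: [-8.7, 0.4, 13.7]
width: 0.0553
gripper_force: 20.0
```

move_arm --rows '[{"translation": [0,0,-0.1],"rot": [0,0,0],"hand": 0.4},{"translation": [0,0,-0.1],"rot": [0,0,0],"hand": 0.2},{"translation": [0,0,-0.1],"rot": [0,0,0],"hand": 0},{"translation": [0,0,-0.1],"rot": [0,0,0],"hand": 0},{"translation": [0,0,-0.1],"rot": [0,0,0],"hand": 0},{"translation": [0,0,-1.5],"rot": [0,0,0],"hand": 0},{"translation": [0,0,-4.5],"rot": [0,0,0],"hand": 0},{"translation": [0,0,-8.5],"rot": [0,0,0],"hand": 0}]'

```text
t: 28.1
eef_pos: [0.5121, 0.0266, 0.1333]
ee_rot: [3.136, -0.003, -1.649]
force: [1.6, 0.6, -0.5]
width: 0.0871
gripper_force: 0.0
```

move_arm --rows '[{"translation": [0,0,-4],"rot": [0,0,0],"hand": 0},{"translation": [0,0,-8],"rot": [0,0,0],"hand": 0},{"translation": [0,0,-12],"rot": [0,0,0],"hand": 0},{"translation": [-4,0,-15],"rot": [0,0,0],"hand": 0},{"translation": [-8,0,-16],"rot": [0,0,0],"hand": 0},{"translation": [-12,0,-16],"rot": [0,0,0],"hand": 0},{"translation": [-16,0,-16],"rot": [0,0,0],"hand": 0},{"translation": [-20,0,-16],"rot": [0,0,0],"hand": 0}]'

```text
t: 28.77
eef_pos: [0.5294, 0.2266, 0.2958]
ee_rot: [-3.141, 0.001, -1.649]
force: [1.5, 0.3, 0.4]
width: 0.0877
gripper_force: 0.0
```

move_arm --rows '[{"translation": [-4,-2,0],"rot": [0,0,0],"hand": 0},{"translation": [-8,-5,0],"rot": [0,0,0],"hand": 0},{"translation": [-12,-8,0],"rot": [0,0,0],"hand": 0},{"translation": [-13,-8,0],"rot": [0,0,0],"hand": 0},{"translation": [-13,-8,0],"rot": [0,0,0],"hand": 0},{"translation": [-13,-8,0],"rot": [0,0,0],"hand": 0},{"translation": [-13,-8,0],"rot": [0,0,0],"hand": 0}]'

```text
t: 29.35
eef_pos: [0.6192, 0.348, 0.2942]
ee_rot: [3.141, -0.001, -1.648]
force: [-0.2, -0.9, 0.8]
width: 0.0873
gripper_force: 0.0
```

```bash
python3 - <<'E'
from h import *
print(arm.get_state()["eef_pos"])
S=np.array([.5716,.0233]);c,s=np.cos(-.077),np.sin(-.077); Q=np.array([[c,-s],[s,c]])
for n in("scene","top"):
    im,d=arm.grab_frame(n); C=cloud(n,d); cv2.imwrite(f"pics/{n}18.png",im[...,::-1])
    for nm,z0,z1,x,y in(("disc",.165,.18,55,-110),("tallbody",.07,.155,55,-110),("lowrim",.12,.137,55,110),("cuprim",.108,.125,-55,0)):
        t=S+Q@np.array([x,y])/1000
        q=C[(np.hypot(C[...,0]-t[0],C[...,1]-t[1])<.045)&(C[...,2]>z0)&(C[...,2]<z1)&(d>0)]
        if len(q):
            o=np.array(cv2.minEnclosingCircle(q[:,:2].astype(np.float32))[0]); print(n,nm,len(q),"offset mm",(1000*Q.T@(o-t)).round(1),"ztop",q[:,2].max().round(4))
    for l in("flask","bottle","cover","tall_beaker","low_beaker","steel_cup"): print(l,[(np.round(w(n,r["point"]),3).tolist(),round(r["p"],2)) for r in arm.pinpoint(l,n)[:1]])
a=cv2.resize(cv2.imread("pics/scene18.png")[110:270,190:370],None,fx=2.2,fy=2.2);b=cv2.resize(cv2.imread("pics/top18.png")[90:250,160:340],None,fx=2.2,fy=2.2)
cv2.imwrite("pics/c18.png",np.hstack([a,b]))
E
```

```text
[0.61918101 0.34802465 0.29419483]
scene disc 381 offset mm [-0.5 -3.1] ztop 0.1798
scene tallbody 586 offset mm [ 4.1 -3.7] ztop 0.155
scene lowrim 161 offset mm [ 0.6 -1. ] ztop 0.1312
scene cuprim 120 offset mm [-0.8  0.1] ztop 0.1193
flask [([0.512, -0.078, 0.06], 0.9)]
bottle [([0.52, 0.14, 0.056], 0.79)]
cover [([0.618, -0.092, 0.163], 0.59)]
tall_beaker [([0.617, -0.092, 0.054], 0.92)]
low_beaker [([0.635, 0.129, 0.053], 0.84)]
steel_cup [([0.516, 0.023, 0.056], 0.81)]
top disc 523 offset mm [-1.1 -2. ] ztop 0.1797
top tallbody 106 offset mm [-9.6  0.4] ztop 0.1491
top lowrim 113 offset mm [-0.8 -2. ] ztop 0.1319
top cuprim 86 offset mm [-2.1 -0.2] ztop 0.121
flask [([0.505, -0.08, 0.056], 0.58)]
bottle [([0.525, 0.133, 0.053], 0.67)]
cover [([0.619, -0.093, 0.164], 0.7)]
tall_beaker [([0.613, -0.091, 0.057], 0.45)]
low_beaker [([0.629, 0.125, 0.059], 0.82)]
steel_cup [([0.514, 0.026, 0.051], 0.73)]
```

View pics/c18.png

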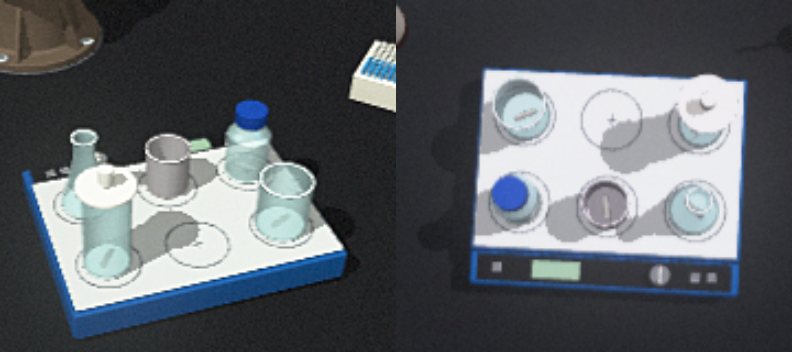

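Both views show the tall beaker with its cover behind the flask, the low beaker behind the bottle, and the cup front centre, all within about 4 mm of their ring centres. Handing in.

```bash
python3 -c "
from station import arm
print(arm.job_done())"
```

```text
the job is handed in; nothing more can be done
None
```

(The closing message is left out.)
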